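# Refit the slicing-board blade and lock it with the hex key

## Task

The sharpened blade has to go back into the slicing board. Lay it flat in its recess with the notch in its end over the brass pin and let go; then draw the hex key from its sheath, turn it over so that its bare short arm stands fully down in the clamp bolt, and, working on the red end of the long arm as a lever, turn the stiff bolt clockwise until its toe lies straight across over the blade. Turn the bolt only through the key, leave the key standing in the bolt, and do not knock over or shift the bottle, the pepper grinder or the salt bowl.

Things in the scene. Friction and masses are not known exactly. Their poses are not given: they have to be found in the camera images.
- slicer: slicing board (mandoline) fixed to the worktop: aluminium rails, steel plates, 235 mm long (x), 232 mm wide (y), black loop handle 40 mm beyond its +x end. Origin on the worktop under it; z up, +y its left. Rails (y 104 to 116 and -104 to -116) are 44 mm high; the plates' tops are at 36 mm (x under -34) and 38 mm (x over 33)
- seat (a point): point on the floor of the blade recess where the middle of the blade's underside belongs; axes as the board's, and as the seated blade's. Floor 33 mm above the worktop. The recess is 142 mm long (y) with walls 5 mm high 3 mm beyond the blade's ends and back (+x); the blade's edge (-x) overhangs an open throat
- pin (a point): brass locating pin, 10 mm thick, tapering to 5 mm at its top, 10 mm tall; this point is its foot on the floor of the recess, near the recess's -y end, 54.5 mm from the seat point
- blade_grip (a point): loose steel blade, 52 (x) x 136 (y) x 5 mm, 180 to 370 g, flat on the worktop right of the board. This point: centre of the upright black grip rib on the middle of the blade, 12 mm thick (x), 72 mm long (y), standing from 5 to 24 mm above the blade's underside; the point is 14.5 mm above the underside. z up, cutting edge at -x, notched end at -y
- blade_notch (a point): point on the blade's underside that comes over the pin's foot: in the open notch, 13 mm wide and 20 mm deep, in the blade's -y end; 54.5 mm along -y from the middle of the blade
- bolt_socket (a point): centre of the floor of the hexagon socket (16.4 mm across flats, 30 mm deep) in the round dark bolt head, 32 mm across; its mouth is 30 mm above this point. x along the clamp's toe (16 mm wide, 40 mm long from the axis), z up. The key fits with its long arm along the toe or at any multiple of 60 degrees from it, within about 7 degrees either way
- clamp (a joint): turn of clamp bolt and toe, rad: 0 = toe along the board's +x, clear of the blade; starts near 0; grows clockwise seen from above; 1.57 = toe along the board's -y, straight across over the blade's end; stops at -0.15 and 1.58. Stiff: takes about 0.7 N m, stays where it is left
- key_grip (a point): L-shaped hex key, 15 mm across flats, 180 to 290 g. This point: on the long arm, 30 mm from the bend (where the arms' centre lines meet). x along the long arm from the bend (150 mm long, red sleeve 18.5 mm thick from 52 mm on), -z along the bare short arm, y across both; flats face +-y for gripping. Corners of the short arm's hexagon point to +-x
- sheath_mouth (a point): mouth of the black sheath (28 mm square outside, 75 mm long) on the board's left side that holds the red part of the key at the start: long arm 30 degrees from vertical, bend up and leaning to the board's -x, short arm pointing to -x and down. x points down the sheath; the key slides out along -x, 75 mm to be clear
- key_tip (a point): tip of the key's short arm, 70 mm along the key's -z from the bend; when fully in it stands on the socket's floor with the long arm about level, 70 mm above it. The fit is loose: let go, the key stays in and leans about 0.1 rad, more as it is levered
- key_end (a point): outer end of the key's red long arm, 150 mm from the bend
- oil_bottle: clear square bottle with black cap, 42 mm wide, 170 mm tall, loose, behind the board; origin at its foot, z up
- pepper_grinder: small glass pepper grinder with black cap, 43 mm wide, 112 mm tall, loose, behind the board; origin at its foot, z up
- salt_bowl: stoneware bowl of salt, 110 mm wide, 51 mm tall, loose, behind the board; origin at its foot, z up

How it is judged:
By the outcome, as a careful person would: the job done as asked, in the order asked, and still so for the second after the job is handed in, with the robot touching nothing.
It also fails if it takes over 72 s, if anything falls off the work surface, if the arm or the gripper's body presses on something with over 40 N, if the wrist force passes 120 N, or if a joint passes its speed limit or range.

## Robot

A 6-joint arm with a two-finger parallel gripper is mounted at the origin on a cart in front of the work surface, level with it; the furniture and walls round the work are solid. World frame = base frame: x ahead of the robot, y to its left, z up, the work surface at z = 0. Lengths are in m, angles in rad, forces in N, time in s.
With the tool pointing down it reaches from about 0.225 to 0.875 m from the base axis. Payload 3.4 kg.
Tool frame: the origin (TCP) lies at the very end of the fingers, on their centre line; the grasp point (between the pads) lies 19 mm behind it (manip.pinch_z is the distance from the TCP to the grasp point, in m); z points along the fingers, y is the line along which they close (so a half turn about z gives the same grasp; the last joint's range is limited). The gripper opens to 85 mm and grips with 20 to 120 N. Pads are 22 mm wide; open, the fingers measure 114 mm over their backs; the gripper's body (76 mm by 85 mm) begins 54 mm behind the grasp point. The pads swing forward as they close: fully open they stand 13 mm farther back than shut.
Start: joints at [1.065, 0.276, 1.505, -0, 1.361, -0.121], TCP at [0.216, 0.533, 0.231] pointing down, gripper open.
Joint ranges: [-2.89, 2.89], [-0.75, 2.08], [0.22, 2.7], [-1.18, 4.32], [0.11, 2.71], [-2.7, 2.7]. Speed limits (rad/s): [2.57, 2.57, 3.14, 3.14, 3.14, 3.14].

## Interface

Orientations are given as a unit quaternion [w, x, y, z].
In Python, from rig import manip gives the robot as it stands. The module is installed in compiled form; this text tells all that it offers.
- The arm moves only by the shell command python3 -m jog 'ROWS' [FORCE]. ROWS is JSON, a list of rows, each an object of numbers: "dx", "dy", "dz": the shift along the tool's x, y, z each as a share of 25 cm, from -1 to 1; "ax", "ay", "az": the turn, a rotation vector about the tool's x, y, z each as a share of 90 degrees, from -1 to 1; "grip": the opening, from -1 (shut) to 1 (fully open), so that 0 is half open. A call has 1 to 5 rows; each row is the pose to reach, as a shift and turn from the pose commanded when the call began, along the tool's axes at that moment; what a row does not reach only later rows make up. A row lasts 1/12 s, in which the tool goes at most 41.7 mm and 7.16 degrees, less where a joint would pass 70% of its speed; a pose out of reach is approached as far as the arm can. A call with a number of a shift or a turn outside -1 to 1 is refused whole. A call with a gripper value outside its range is refused whole. The fingers move at their own pace and stop on an object; FORCE is the grip in N (left out, the last holds). Time passes only in rows, so rows that repeat a pose let the fingers close. It gives the time, the measured TCP pose, the force, the opening and the grip force at its end, in the units of the state.
- manip.get_state(): the state, without advancing time (a new reading comes with each control period).
- manip.get_image(name): name is "scene" or "side" or "wrist"; returns a dict with "img" (384x512x3 uint8, red, green, blue), "mtx" (3x3 intrinsics, pixels), "world_to_cam" (4x4, takes a point from world to camera coordinates); the wrist camera has in their place "T_tool_cam" (4x4, takes a point from camera to tool coordinates, whose origin is the TCP and whose axes are the flange's). Camera axes: x right, y down, z forward; pixel columns grow to the right and rows downward; lengths in m; the calibration is good to about 2 mm. A picture is of the moment at which its call begins: read the wrist's pose just before it. There is no depth.
- manip.sign_off(): hands the job in; it is judged then, once.
The state is a dict: "clock": time; "qpos": joint angles; "qd": joint speeds; "effort": joint torques, N m; "position": TCP position; "ee_rot": TCP orientation; "contact_force": force on the tool from outside, world axes, zero at the start; "moment": the same for the moment, N m; "width": finger opening in m; "gripper_force": force on a finger pad.
Only numpy, scipy, OpenCV 4.12 (cv2) and the standard library are available. Lean on these libraries where they do the work, as an engineer would, in place of code of your own. Each camera call takes 0.05 s, during which the arm holds its last target. There are 200 camera calls.

## Working session

There is one attempt and no reset: what is moved stays moved. The work goes in short steps, Python scripts to look and compute and a shell command to move; the robot and the scene stay as the last step left them, time stands still between calls to the robot, and variables do not carry over. Pictures are saved under pics/ and viewed, at most 10 in all, crops included, and the job is handed in when it is done.

```bash
mkdir -p pics; cat > h.py <<'E'
import numpy as np,cv2,sys
from rig import manip
from scipy.spatial.transform import Rotation as R
def snap(n,f):
    s=manip.get_state(); d=manip.get_image(n); cv2.imwrite(f'pics/{f}.png',d['img'][:,:,::-1])
    if n=='wrist':
        T=np.eye(4);q=s['ee_rot'];T[:3,:3]=R.from_quat([q[1],q[2],q[3],q[0]]).as_matrix();T[:3,3]=s['position']
        W=np.linalg.inv(T@np.array(d['T_tool_cam']))
    else: W=np.array(d['world_to_cam'])
    np.savez(f'pics/{f}.npz',K=d['mtx'],W=W)
    return d['img']
def load(f):
    a=np.load(f'pics/{f}.npz'); return a['K'],a['W']
def onz(f,u,v,z):
    K,W=load(f);C=np.linalg.inv(W);r=C[:3,:3]@np.linalg.inv(K)@np.array([u,v,1.]);o=C[:3,3]
    return o+r*(z-o[2])/r[2]
def proj(f,p):
    K,W=load(f);c=W[:3,:3]@np.asarray(p)+W[:3,3];c=K@c;return c[:2]/c[2]
def tri(obs):
    A=[];b=[]
    for f,u,v in obs:
        K,W=load(f);C=np.linalg.inv(W);r=C[:3,:3]@np.linalg.inv(K)@np.array([u,v,1.]);r/=np.linalg.norm(r);P=np.eye(3)-np.outer(r,r)
        A.append(P);b.append(P@C[:3,3])
    return np.linalg.lstsq(np.vstack(A),np.hstack(b),rcond=None)[0]
def Rt(): 
    q=manip.get_state()['ee_rot'];return R.from_quat([q[1],q[2],q[3],q[0]])
def go(p,Rg=None):
    """row for target TCP p and orientation"""
    s=manip.get_state();r=Rt();d=r.inv().apply(np.array(p)-s['position'])/.25
    a=(r.inv()*Rg).as_rotvec()/(np.pi/2) if Rg is not None else np.zeros(3)
    print('d',d.round(4),'a',a.round(4))
E
python3 - <<'E'
from h import *
ims=[snap('scene','s0'),snap('side','d0')]
w=snap('wrist','w0')
c=np.hstack(ims);c=cv2.resize(c,(800,300))
for n,i in zip('ab',ims): cv2.imwrite(f'pics/{n}0.png',cv2.resize(i,(800,600),interpolation=cv2.INTER_CUBIC)[:,:,::-1])
print(manip.get_state())
for f in('s0','d0','w0'):
  K,W=load(f);print(K[0,0],np.linalg.inv(W).round(3))
E
```

```text
{'clock': 0.15, 'qpos': array([ 1.06501736e+00,  2.76456921e-01,  1.50583111e+00,  4.13634536e-05,
        1.36069859e+00, -1.20994223e-01]), 'qd': array([-4.57501610e-04, -1.57296138e-03, -3.21936510e-03, -1.83646013e-05,
       -8.54183417e-04,  1.20228958e-03]), 'effort': array([ 3.76909602e-04, -4.17144227e+01, -2.46031612e+01, -2.95534910e-04,
        7.61522184e-03, -4.21572366e-06]), 'position': array([0.21563166, 0.53262043, 0.23063879]), 'ee_rot': array([-2.34106910e-04,  1.91211870e-01,  9.81548539e-01, -6.56803729e-04]), 'contact_force': array([ 1.00238643, -0.29536259,  0.56953823]), 'moment': array([-0.03585551,  0.02058319,  0.00912246]), 'gripper_force': 0.0, 'width': 0.08553366790588982}
496.29606529130456 [[-0.368 -0.777  0.511  0.004]
 [-0.93   0.302 -0.21   0.185]
 [ 0.009 -0.552 -0.834  1.106]
 [ 0.     0.     0.     1.   ]]
405.17015501073104 [[ 0.139 -0.455  0.879 -0.236]
 [-0.99  -0.042  0.135 -0.177]
 [-0.024 -0.889 -0.457  0.531]
 [ 0.     0.     0.     1.   ]]
274.90946481738865 [[ 0.374  0.89   0.26   0.149]
 [ 0.927 -0.358 -0.108  0.559]
 [-0.003  0.281 -0.96   0.373]
 [ 0.     0.     0.     1.   ]]
```

View pics/a0.png

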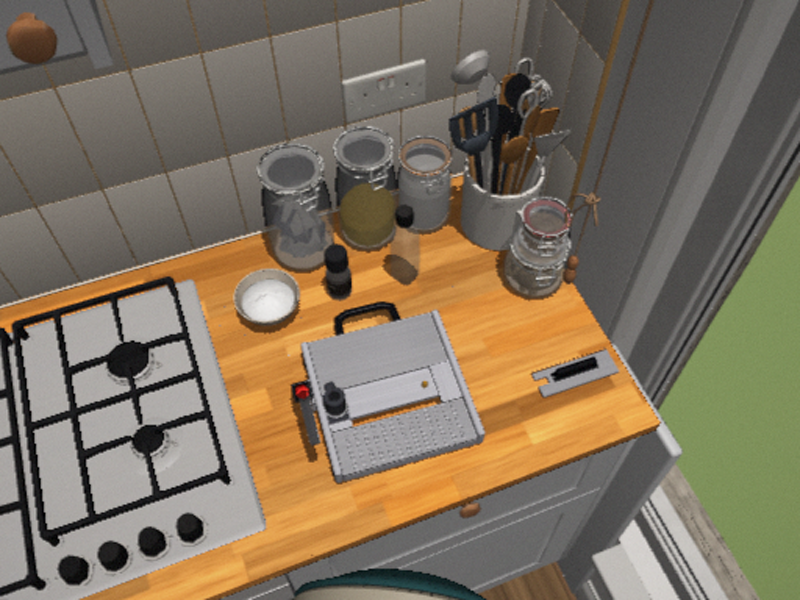

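View pics/b0.png

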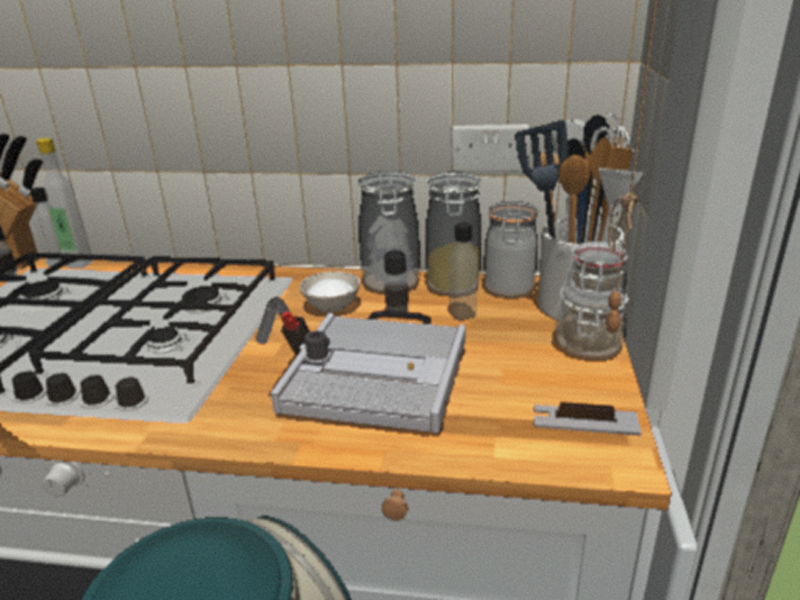

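The scene picture shows the board at (390,395), the bolt head at (337,395), the pin at (424,384) and the key in its sheath at (303,393). The blade lies at (575,372) with its notch at the left (540,382). The bowl, grinder and bottle stand behind the board at (267,300), (338,285) and (405,270).

```bash
python3 - <<'E'
from h import *
k=1/1.5625
P=lambda f,u,v,z:onz(f,u*k,v*k,z).round(3)
print('rib ends',P('s0',554,378,.024),P('s0',597,362,.024),'side',P('d0',586,410,.024))
print('pin top',P('s0',424,383,.043),P('d0',410,365,.043))
print('bolt',tri([('s0',333*k,388*k),('d0',316*k,337*k)]).round(3))
print('corners z.044 scene',[P('s0',u,v,.044) for u,v in[(304,346),(436,314),(482,436),(338,478)]])
print('bowl',P('s0',267,300,.05),'bottle cap',tri([('s0',404*k,208*k),('d0',463*k,226*k)]).round(3),'grinder',tri([('s0',336*k,247*k),('d0',396*k,255*k)]).round(3))
print('jar right',P('s0',535,290,0),P('s0',660,425,0))
print('key red top',tri([('s0',302*k,393*k),('d0',290*k,325*k)]).round(3))
E
```

```text
rib ends [ 0.469 -0.254  0.024] [ 0.47  -0.332  0.024] side [ 0.467 -0.299  0.024]
pin top [ 0.527 -0.054  0.043] [ 0.522 -0.058  0.043]
bolt [0.556 0.085 0.064]
corners z.044 scene [array([0.658, 0.1  , 0.044]), array([ 0.638, -0.12 ,  0.044]), array([ 0.412, -0.1  ,  0.044]), array([0.428, 0.12 , 0.044])]
bowl [0.761 0.13  0.05 ] bottle cap [ 0.772 -0.116  0.164] grinder [0.782 0.001 0.104]
jar right [ 0.648 -0.314  0.   ] [ 0.344 -0.38   0.   ]
key red top [0.56  0.129 0.077]
```

```bash
python3 - <<'E'
from h import *
go([.48,.03,.23]); go([.47,-.293,.23])
E
```

```text
d [-1.7348 -1.4665  0.0042] a [0. 0. 0.]
d [-2.1827 -2.6791  0.0058] a [0. 0. 0.]
```

```bash
python3 -m jog '[{"dx":-0.13,"dy":-0.11},{"dx":-0.25,"dy":-0.22},{"dx":-0.37,"dy":-0.33},{"dx":-0.49,"dy":-0.42},{"dx":-0.58,"dy":-0.49}]' >/dev/null
python3 -m jog '[{"dx":-0.13,"dy":-0.11},{"dx":-0.25,"dy":-0.22},{"dx":-0.37,"dy":-0.33},{"dx":-0.49,"dy":-0.42},{"dx":-0.58,"dy":-0.49}]' >/dev/null
python3 -m jog '[{"dx":-0.13,"dy":-0.11},{"dx":-0.25,"dy":-0.22},{"dx":-0.37,"dy":-0.33},{"dx":-0.49,"dy":-0.42},{"dx":-0.575,"dy":-0.49}]'
python3 -m jog '[{"dx":0},{"dx":0}]'
python3 - <<'E'
from h import *
i=snap('wrist','w1'); cv2.imwrite('pics/w1v.png',cv2.resize(i,(800,600),interpolation=cv2.INTER_CUBIC)[:,:,::-1])
E
```

```text
schema error: expected keys dx, dy, dz, ax, ay, az, grip
schema error: expected keys dx, dy, dz, ax, ay, az, grip
schema error: expected keys dx, dy, dz, ax, ay, az, grip
schema error: expected keys dx, dy, dz, ax, ay, az, grip
```

View pics/w1v.png

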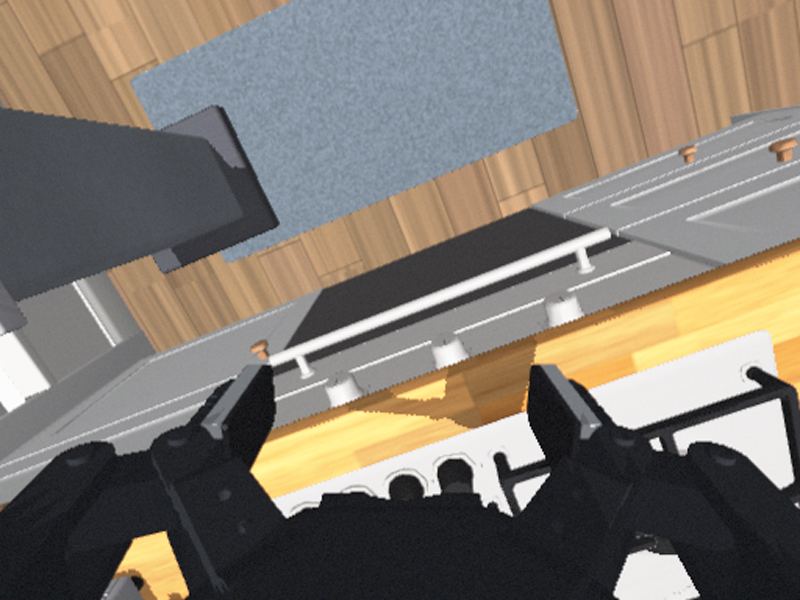

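The request was refused: every row needs all seven keys. The arm hasn't moved, and that picture shows only the cart, the floor and the stove edge from the start pose. I'll write full rows, and turn the camera forward on the way.

```bash
python3 - <<'E'
from h import *
go([.40,.02,.25])
E
python3 -m jog '[{"dx":-0.10,"dy":-0.12,"dz":0,"ax":0,"ay":0,"az":0,"grip":1},{"dx":-0.2,"dy":-0.24,"dz":0,"ax":0,"ay":0,"az":0,"grip":1},{"dx":-0.3,"dy":-0.36,"dz":0,"ax":0,"ay":0,"az":0,"grip":1},{"dx":-0.4,"dy":-0.48,"dz":0,"ax":0,"ay":0,"az":0,"grip":1},{"dx":-0.48,"dy":-0.55,"dz":0,"ax":0,"ay":0,"az":0,"grip":1}]' 
python3 - <<'E'
from h import *
go([.40,.02,.25])
E
```

```text
d [-1.4531 -1.6242 -0.0754] a [0. 0. 0.]
clock: 0.62
position: [0.2748, 0.3571, 0.231]
ee_rot: [-0.0, 0.191, 0.982, -0.001]
contact_force: [-0.2, -0.2, -1.5]
width: 0.0854
gripper_force: 0.0
d [-0.9704 -1.0618 -0.0732] a [0. 0. 0.]
```

```bash

python3 -m jog '[{"dx":-0.10,"dy":-0.1,"dz":0,"ax":0,"ay":0,"az":0,"grip":1},{"dx":-0.2,"dy":-0.22,"dz":0,"ax":0,"ay":0,"az":0,"grip":1},{"dx":-0.3,"dy":-0.34,"dz":0,"ax":0,"ay":0,"az":0,"grip":1},{"dx":-0.4,"dy":-0.45,"dz":-0.05,"ax":0,"ay":0,"az":0,"grip":1},{"dx":-0.49,"dy":-0.53,"dz":-0.07,"ax":0,"ay":0,"az":0,"grip":1}]' >/dev/null
python3 -m jog '[{"dx":-0.10,"dy":-0.1,"dz":0,"ax":0,"ay":0,"az":0,"grip":1},{"dx":-0.2,"dy":-0.22,"dz":0,"ax":0,"ay":0,"az":0.07,"grip":1},{"dx":-0.3,"dy":-0.34,"dz":0,"ax":0,"ay":0,"az":0.14,"grip":1},{"dx":-0.4,"dy":-0.45,"dz":0,"ax":0,"ay":0,"az":0.21,"grip":1},{"dx":-0.48,"dy":-0.53,"dz":0,"ax":0,"ay":0,"az":0.28,"grip":1}]' 
python3 -m jog '[{"dx":0,"dy":0,"dz":0,"ax":0,"ay":0,"az":0.8,"grip":1},{"dx":0,"dy":0,"dz":0,"ax":0,"ay":0,"az":0.8,"grip":1},{"dx":0,"dy":0,"dz":0,"ax":0,"ay":0,"az":0.8,"grip":1},{"dx":0,"dy":0,"dz":0,"ax":0,"ay":0,"az":0.8,"grip":1},{"dx":0,"dy":0,"dz":0,"ax":0,"ay":0,"az":0.8,"grip":1}]' >/dev/null
python3 -m jog '[{"dx":0,"dy":0,"dz":0,"ax":0,"ay":0,"az":0.8,"grip":1},{"dx":0,"dy":0,"dz":0,"ax":0,"ay":0,"az":0.8,"grip":1},{"dx":0,"dy":0,"dz":0,"ax":0,"ay":0,"az":0.8,"grip":1},{"dx":0,"dy":0,"dz":0,"ax":0,"ay":0,"az":0.8,"grip":1},{"dx":0,"dy":0,"dz":0,"ax":0,"ay":0,"az":0.8,"grip":1}]' >/dev/null
python3 -m jog '[{"dx":0,"dy":0,"dz":0,"ax":0,"ay":0,"az":0.8,"grip":1},{"dx":0,"dy":0,"dz":0,"ax":0,"ay":0,"az":0.8,"grip":1},{"dx":0,"dy":0,"dz":0,"ax":0,"ay":0,"az":0.8,"grip":1},{"dx":0,"dy":0,"dz":0,"ax":0,"ay":0,"az":0.8,"grip":1},{"dx":0,"dy":0,"dz":0,"ax":0,"ay":0,"az":0.8,"grip":1}]' >/dev/null
python3 -m jog '[{"dx":0,"dy":0,"dz":0,"ax":0,"ay":0,"az":0.3,"grip":1},{"dx":0,"dy":0,"dz":0,"ax":0,"ay":0,"az":0.3,"grip":1},{"dx":0,"dy":0,"dz":0,"ax":0,"ay":0,"az":0.3,"grip":1},{"dx":0,"dy":0,"dz":0,"ax":0,"ay":0,"az":0.3,"grip":1},{"dx":0,"dy":0,"dz":0,"ax":0,"ay":0,"az":0.3,"grip":1}]'
python3 - <<'E'
from h import *
i=snap('wrist','w2'); cv2.imwrite('pics/w2v.png',cv2.resize(i,(800,600),interpolation=cv2.INTER_CUBIC)[:,:,::-1])
print(Rt().as_matrix().round(3), manip.get_state()['qpos'].round(2))
E
```

```text
clock: 1.45
position: [0.4011, 0.0211, 0.2489]
ee_rot: [0.001, 0.404, 0.915, -0.0]
contact_force: [0.6, 0.6, 0.0]
width: 0.0854
gripper_force: 0.0
clock: 3.12
position: [0.4006, 0.0238, 0.2487]
ee_rot: [-0.0, 1.0, -0.015, -0.0]
contact_force: [0.8, 0.9, -0.5]
width: 0.0852
gripper_force: 0.0
[[ 1.    -0.027 -0.   ]
 [-0.027 -1.     0.   ]
 [-0.    -0.    -1.   ]] [-0.11 -0.    1.8   0.    1.34  1.48]
```

View pics/w2v.png

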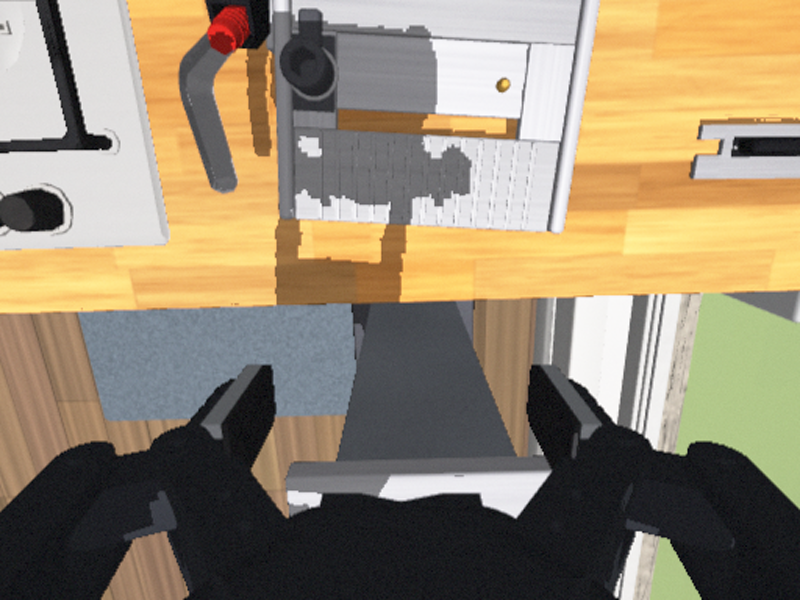

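The wrist picture is clear: pin at (503,84), bolt head top at (305,62) with its toe straight up, key bend near (192,78), short-arm tip at (226,185), blade notch at (712,148).

```bash
python3 - <<'E'
from h import *
k=1/1.5625
P=lambda f,u,v,z:onz(f,u*k,v*k,z).round(4)
w='w2'
print('rail R outer',P(w,563,232,.044),P(w,599,0,.044)); print('rail L outer',P(w,279,217,.044),P(w,276,20,.044))
print('front plate edge corners',P(w,294,217,.036),P(w,550,231,.036))
print('throat front',P(w,340,133,.036),P(w,515,141,.036),'floor edge',P(w,338,110,.033),P(w,523,118,.033))
print('back wall',P(w,436,41,.038),P(w,527,45,.038))
print('pin',P(w,503,81,.043),P(w,503,86,.034),tri([(w,503*k,82*k),('s0',424*k,382*k),('d0',410*k,364*k)]).round(4))
print('bolt',tri([(w,305*k,60*k),('s0',333*k,386*k)]).round(4))
print('blade notch end corners',P(w,699,127,.005),P(w,693,178,.005),'notch bottom',P(w,735,147,.005),'rib end',P(w,733,145,.024))
print('tip',tri([(w,226*k,185*k),('d0',263*k,340*k)]).round(4),'bend',tri([(w,190*k,75*k),('d0',275*k,300*k)]).round(4))
print('red top',tri([(w,224*k,42*k),('d0',286*k,320*k)]).round(4))
import json
d=cv2.imread('pics/d0.png');cv2.imwrite('pics/d0c.png',cv2.resize(d[170:250,150:260],(770,560),interpolation=cv2.INTER_CUBIC))
E
```

```text
rail R outer [ 0.4166 -0.1093  0.044 ] [ 0.5794 -0.1219  0.044 ]
rail L outer [0.4354 0.1193 0.044 ] [0.5738 0.1062 0.044 ]
front plate edge corners [0.4342 0.1093 0.036 ] [ 0.4164 -0.1014  0.036 ]
throat front [0.4977 0.0671 0.036 ] [ 0.4878 -0.0692  0.036 ] floor edge [0.5146 0.0678 0.033 ] [ 0.5047 -0.0754  0.033 ]
back wall [ 0.5586 -0.0078  0.038 ] [ 0.5541 -0.0745  0.038 ]
pin [ 0.5297 -0.0567  0.043 ] [ 0.5277 -0.0588  0.034 ] [ 0.5296 -0.0564  0.04  ]
bolt [0.5395 0.0813 0.0981]
blade notch end corners [ 0.4957 -0.2316  0.005 ] [ 0.4541 -0.2333  0.005 ] notch bottom [ 0.4788 -0.265   0.005 ] rib end [ 0.48  -0.249  0.024]
tip [0.4636 0.1325 0.1077] bend [0.5218 0.1314 0.1387]
red top [0.5486 0.1286 0.0923]
```

View pics/d0c.png

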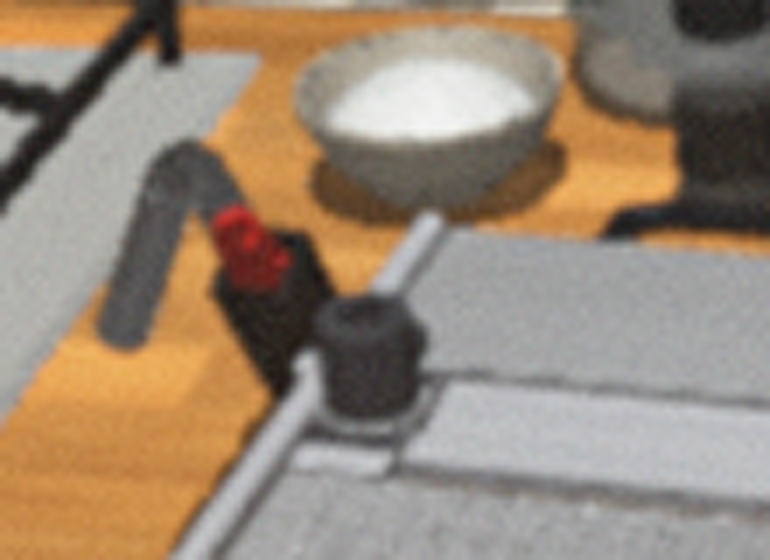

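The crop shows the bolt head top at (368,315), the key's bend near (180,165) and short-arm tip at (122,325), and the red at (250,245). Next I'll check clearance to the right wall and head for the blade.

```bash
python3 - <<'E'
from h import *
k=1/1.5625
for p in [(.47,-.40,0),(.47,-.40,.2),(.47,-.4,.35),(.6,-.4,.0),(.6,-.4,.2),(.4,-.4,.2)]: print(p,(proj('s0',p)/k).round(),(proj('d0',p)/k).round())
print('edge w2',onz('w2',790*k,300*k,0).round(3),onz('s0',590*k,300*k,0).round(3),onz('s0',640*k,390*k,0).round(3))
print('bolt',tri([('w2',305*k,62*k),('d0',202.6,215),('s0',334*k,386*k)]).round(4),tri([('w2',305*k,62*k),('d0',202.6,215)]).round(4))
go([.472,-.288,.16]); go([.472,-.288,.14],R.from_matrix(np.array([[0,-1,0],[-1,0,0],[0,0,-1.]]))) 
E
```

```text
(0.47, -0.4, 0) [630. 356.] [663. 428.]
(0.47, -0.4, 0.2) [664. 286.] [690. 291.]
(0.47, -0.4, 0.35) [697. 218.] [715. 165.]
(0.6, -0.4, 0.0) [592. 296.] [644. 374.]
(0.6, -0.4, 0.2) [618. 221.] [666. 250.]
(0.4, -0.4, 0.2) [691. 324.] [706. 320.]
edge w2 [ 0.338 -0.348  0.   ] [ 0.594 -0.393  0.   ] [ 0.41  -0.383  0.   ]
bolt [0.5458 0.0825 0.0739] [0.5403 0.0825 0.0728]
d [0.3196 1.2392 0.3546] a [0. 0. 0.]
d [0.3196 1.2392 0.4346] a [0.000e+00 2.000e-04 9.827e-01]
```

```bash

python3 -m jog '[{"dx":0.15,"dy":0.6,"dz":0.1,"ax":0,"ay":0,"az":0,"grip":1},{"dx":0.15,"dy":0.6,"dz":0.1,"ax":0,"ay":0,"az":0,"grip":1},{"dx":0.15,"dy":0.6,"dz":0.1,"ax":0,"ay":0,"az":0,"grip":1},{"dx":0.15,"dy":0.6,"dz":0.1,"ax":0,"ay":0,"az":0,"grip":1}]' >/dev/null
python3 -m jog '[{"dx":0.14,"dy":0.55,"dz":0.1,"ax":0,"ay":0,"az":0,"grip":1},{"dx":0.14,"dy":0.55,"dz":0.1,"ax":0,"ay":0,"az":0,"grip":1},{"dx":0.14,"dy":0.55,"dz":0.1,"ax":0,"ay":0,"az":0.07,"grip":1},{"dx":0.14,"dy":0.55,"dz":0.1,"ax":0,"ay":0,"az":0.14,"grip":1},{"dx":0.14,"dy":0.55,"dz":0.1,"ax":0,"ay":0,"az":0.2,"grip":1}]'
python3 -m jog '[{"dx":0,"dy":0,"dz":0,"ax":0,"ay":0,"az":0.79,"grip":1},{"dx":0,"dy":0,"dz":0,"ax":0,"ay":0,"az":0.79,"grip":1},{"dx":0,"dy":0,"dz":0,"ax":0,"ay":0,"az":0.79,"grip":1},{"dx":0,"dy":0,"dz":0,"ax":0,"ay":0,"az":0.79,"grip":1},{"dx":0,"dy":0,"dz":0,"ax":0,"ay":0,"az":0.79,"grip":1}]' >/dev/null
python3 -m jog '[{"dx":0,"dy":0,"dz":0,"ax":0,"ay":0,"az":0.38,"grip":1},{"dx":0,"dy":0,"dz":0,"ax":0,"ay":0,"az":0.38,"grip":1},{"dx":0,"dy":0,"dz":0,"ax":0,"ay":0,"az":0.38,"grip":1},{"dx":0,"dy":0,"dz":0,"ax":0,"ay":0,"az":0.38,"grip":1},{"dx":0,"dy":0,"dz":0,"ax":0,"ay":0,"az":0.38,"grip":1}]'
python3 - <<'E'
from h import *
i=snap('wrist','w3'); cv2.imwrite('pics/w3v.png',cv2.resize(i,(800,600),interpolation=cv2.INTER_CUBIC)[:,:,::-1])
print(Rt().as_matrix().round(3), manip.get_state()['qpos'].round(3))
E
```

```text
clock: 3.92
position: [0.4655, -0.2705, 0.1973]
ee_rot: [0.001, 0.985, -0.174, -0.0]
contact_force: [-0.4, 0.8, 0.3]
width: 0.0855
gripper_force: 0.0
clock: 4.75
position: [0.4648, -0.2656, 0.1986]
ee_rot: [-0.0, 0.708, -0.706, -0.0]
contact_force: [-0.6, -0.5, -0.8]
width: 0.0855
gripper_force: 0.0
[[ 0. -1. -0.]
 [-1. -0.  0.]
 [-0.  0. -1.]] [-0.649  0.238  1.643  0.     1.262  2.492]
```

View pics/w3v.png

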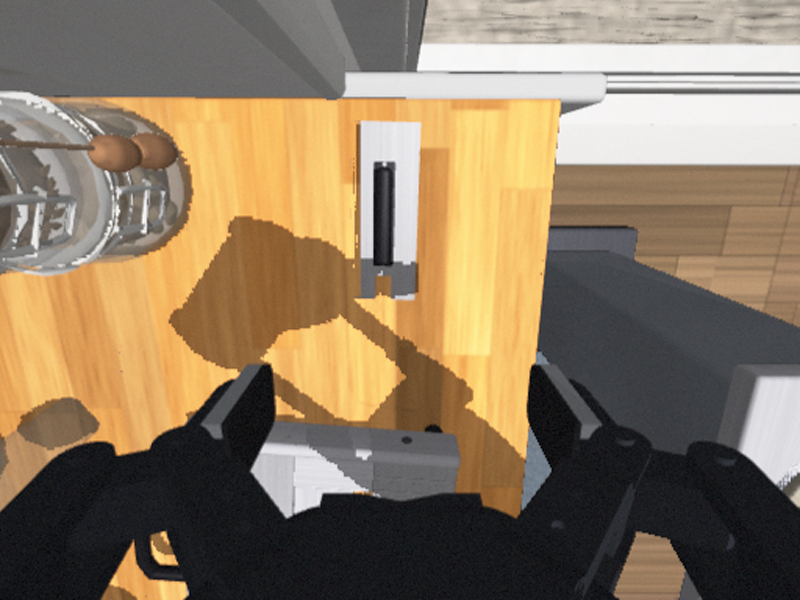

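The blade is seen whole: rib from (385,163) to (384,265), blade corners (361,122), (421,122), (418,298), (357,298), notch at (384,290). The wall is behind it at row 95.

```bash
python3 - <<'E'
from h import *
k=1/1.5625
P=lambda u,v,z:onz('w3',u*k,v*k,z).round(4)
print('rib',P(385.5,164,.024),P(384,263,.024))
print('corn',P(361,122,.005),P(421,122,.005),P(418,298,.005),P(357,298,.005),'notch',P(384,298,.005))
print('wall',P(340,97,.0),P(200,97,0))
E
```

```text
rib [ 0.4754 -0.3392  0.024 ] [ 0.4769 -0.2676  0.024 ]
corn [ 0.4937 -0.3686  0.005 ] [ 0.4498 -0.3688  0.005 ] [ 0.45   -0.2342  0.005 ] [ 0.5   -0.234  0.005] notch [ 0.4778 -0.2341  0.005 ]
wall [ 0.5091 -0.3861  0.    ] [ 0.6113 -0.3857  0.    ]
```

```bash

python3 -m jog '[{"dx":0.09,"dy":-0.045,"dz":0.15,"ax":0,"ay":0,"az":0,"grip":1},{"dx":0.09,"dy":-0.045,"dz":0.3,"ax":0,"ay":0,"az":0,"grip":0.4},{"dx":0.09,"dy":-0.045,"dz":0.45,"ax":0,"ay":0,"az":0,"grip":0.1},{"dx":0.09,"dy":-0.045,"dz":0.6,"ax":0,"ay":0,"az":0,"grip":0},{"dx":0.09,"dy":-0.045,"dz":0.68,"ax":0,"ay":0,"az":0,"grip":0}]' 
python3 -m jog '[{"dx":0,"dy":0,"dz":0.03,"ax":0,"ay":0,"az":0,"grip":0},{"dx":0,"dy":0,"dz":0.06,"ax":0,"ay":0,"az":0,"grip":0},{"dx":0,"dy":0,"dz":0.08,"ax":0,"ay":0,"az":0,"grip":0},{"dx":0,"dy":0,"dz":0.08,"ax":0,"ay":0,"az":0,"grip":0}]'
python3 -c "from h import *;go([.476,-.288,.008])" 
```

```text
clock: 5.22
position: [0.4739, -0.2864, 0.0247]
ee_rot: [0.0, 0.711, -0.704, -0.003]
contact_force: [-0.8, 0.2, -0.2]
width: 0.0426
gripper_force: 0.0
clock: 5.55
position: [0.4767, -0.2885, 0.0091]
ee_rot: [-0.0, 0.709, -0.705, 0.0]
contact_force: [0.2, 0.5, 0.2]
width: 0.0429
gripper_force: 0.0
d [-0.0018  0.0028  0.0043] a [0. 0. 0.]
```

```bash

python3 -m jog '[{"dx":0,"dy":0,"dz":0,"ax":0,"ay":0,"az":0,"grip":-1},{"dx":0,"dy":0,"dz":0,"ax":0,"ay":0,"az":0,"grip":-1},{"dx":0,"dy":0,"dz":0,"ax":0,"ay":0,"az":0,"grip":-1},{"dx":0,"dy":0,"dz":0,"ax":0,"ay":0,"az":0,"grip":-1},{"dx":0,"dy":0,"dz":0,"ax":0,"ay":0,"az":0,"grip":-1}]' 80
python3 -m jog '[{"dx":0,"dy":0,"dz":-0.05,"ax":0,"ay":0,"az":0,"grip":-1},{"dx":-0.1,"dy":0,"dz":-0.15,"ax":0,"ay":0,"az":0,"grip":-1},{"dx":-0.2,"dy":0,"dz":-0.28,"ax":0,"ay":0,"az":0,"grip":-1},{"dx":-0.3,"dy":0,"dz":-0.42,"ax":0,"ay":0,"az":0,"grip":-1},{"dx":-0.4,"dy":0,"dz":-0.56,"ax":0,"ay":0,"az":0,"grip":-1}]'
python3 -m jog '[{"dx":-0.1,"dy":0,"dz":0,"ax":0,"ay":0,"az":-0.08,"grip":-1},{"dx":-0.2,"dy":0,"dz":0,"ax":0,"ay":0,"az":-0.16,"grip":-1},{"dx":-0.3,"dy":0,"dz":-0,"ax":0,"ay":0,"az":-0.24,"grip":-1},{"dx":-0.4,"dy":0,"dz":-0,"ax":0,"ay":0,"az":-0.32,"grip":-1},{"dx":-0.4,"dy":0,"dz":0,"ax":0,"ay":0,"az":-0.38,"grip":-1}]'
python3 -c "
from h import *
c=np.array([.532,-.003]);th=np.radians(-4.4);ey=np.array([-np.sin(th),np.cos(th)])
# final tool x yaw = 90-4.4 ; blade centre = TCP + .0145*toolx -> TCP=c-.0145*ey
t=c-.0145*ey;a=np.pi/2+th
print(t);go([*t,.13],R.from_matrix(np.array([[np.cos(a),np.sin(a),0],[np.sin(a),-np.cos(a),0],[0,0,-1.]])))
print(manip.get_state()['qpos'].round(2))"
```

```text
clock: 5.97
position: [0.4773, -0.2888, 0.0105]
ee_rot: [-0.0, 0.709, -0.705, 0.002]
contact_force: [0.5, 0.8, 7.2]
width: 0.0099
gripper_force: 80.8
clock: 6.38
position: [0.4745, -0.1882, 0.1474]
ee_rot: [0.0, 0.709, -0.705, -0.001]
contact_force: [0.8, -1.1, -2.6]
width: 0.0098
gripper_force: 79.6
clock: 6.8
position: [0.4732, -0.0851, 0.1464]
ee_rot: [-0.001, 0.887, -0.462, -0.002]
contact_force: [0.3, -0.0, -3.6]
width: 0.0098
gripper_force: 79.7
[ 0.53088757 -0.01745726]
d [-0.0889 -0.3441  0.0662] a [-3.5000e-03  8.0000e-04 -1.5622e+00]
[-0.33  0.2   1.83  0.    1.11  2.2 ]
```

```bash

python3 -m jog '[{"dx":0,"dy":0,"dz":0,"ax":0,"ay":0,"az":-0.79,"grip":-1},{"dx":0,"dy":0,"dz":0,"ax":0,"ay":0,"az":-0.79,"grip":-1},{"dx":0,"dy":0,"dz":0,"ax":0,"ay":0,"az":-0.79,"grip":-1},{"dx":0,"dy":0,"dz":0,"ax":0,"ay":0,"az":-0.79,"grip":-1},{"dx":0,"dy":0,"dz":0,"ax":0,"ay":0,"az":-0.79,"grip":-1}]' >/dev/null
python3 -m jog '[{"dx":0,"dy":0,"dz":0,"ax":0,"ay":0,"az":-0.79,"grip":-1},{"dx":0,"dy":0,"dz":0,"ax":0,"ay":0,"az":-0.79,"grip":-1},{"dx":0,"dy":0,"dz":0,"ax":0,"ay":0,"az":-0.79,"grip":-1},{"dx":0,"dy":0,"dz":0,"ax":0,"ay":0,"az":-0.79,"grip":-1},{"dx":0,"dy":0,"dz":0,"ax":0,"ay":0,"az":-0.79,"grip":-1}]' >/dev/null
python3 -m jog '[{"dx":0,"dy":0,"dz":0,"ax":0,"ay":0,"az":-0.77,"grip":-1},{"dx":0,"dy":0,"dz":0,"ax":0,"ay":0,"az":-0.77,"grip":-1},{"dx":0,"dy":0,"dz":0,"ax":0,"ay":0,"az":-0.77,"grip":-1},{"dx":0,"dy":0,"dz":0,"ax":0,"ay":0,"az":-0.77,"grip":-1},{"dx":0,"dy":0,"dz":0,"ax":0,"ay":0,"az":-0.77,"grip":-1}]' >/dev/null
python3 -c "
from h import *
c=np.array([.532,-.003]);th=np.radians(-4.4);ey=np.array([-np.sin(th),np.cos(th)])
t=c-.0145*ey;a=np.pi/2+th
print(t);go([*t,.12],R.from_matrix(np.array([[np.cos(a),np.sin(a),0],[np.sin(a),-np.cos(a),0],[0,0,-1.]])))
print(manip.get_state()['qpos'].round(2),manip.get_state()['position'])"
```

```text
[ 0.53088757 -0.01745726]
d [0.3662 0.0027 0.1054] a [-6.000e-04  1.000e-04 -3.698e-01]
[-0.33  0.21  1.83 -0.    1.11  0.33] [ 0.47441418 -0.0894909   0.14637218]
```

```bash

python3 -m jog '[{"dx":0.07,"dy":0,"dz":0,"ax":0,"ay":0,"az":-0.37,"grip":-1},{"dx":0.15,"dy":0,"dz":0,"ax":0,"ay":0,"az":-0.37,"grip":-1},{"dx":0.22,"dy":0,"dz":0,"ax":0,"ay":0,"az":-0.37,"grip":-1},{"dx":0.3,"dy":0,"dz":0.05,"ax":0,"ay":0,"az":-0.37,"grip":-1},{"dx":0.366,"dy":0.003,"dz":0.105,"ax":0,"ay":0,"az":-0.37,"grip":-1}]' >/dev/null
python3 -m jog '[{"dx":0,"dy":0,"dz":0,"ax":0,"ay":0,"az":0,"grip":-1},{"dx":0,"dy":0,"dz":0,"ax":0,"ay":0,"az":0,"grip":-1}]'
python3 - <<'E'
from h import *
c=np.array([.532,-.003]);th=np.radians(-4.4);ey=np.array([-np.sin(th),np.cos(th)])
t=c-.0145*ey;a=np.pi/2+th
go([*t,.12],R.from_matrix(np.array([[np.cos(a),np.sin(a),0],[np.sin(a),-np.cos(a),0],[0,0,-1.]])))
i=snap('side','d4');j=snap('scene','s4');w=snap('wrist','w4')
x=lambda i,a,b,c,d,s:cv2.resize(i[a:b,c:d],s,interpolation=cv2.INTER_CUBIC)
o=np.vstack([np.hstack([x(i,180,290,160,310,(400,300)),x(j,190,310,180,320,(400,300))]),np.hstack([x(w,0,384,0,512,(400,300)),np.zeros((300,400,3),np.uint8)])])
cv2.imwrite('pics/m4.png',o[:,:,::-1])
E
```

```text
clock: 8.63
position: [0.5311, -0.0176, 0.1194]
ee_rot: [-0.001, 0.736, 0.677, -0.001]
contact_force: [-0.2, -0.5, -2.4]
width: 0.0097
gripper_force: 79.5
d [ 0.0004 -0.0008 -0.0025] a [-0.002   0.0001 -0.0036]
```

View pics/m4.png

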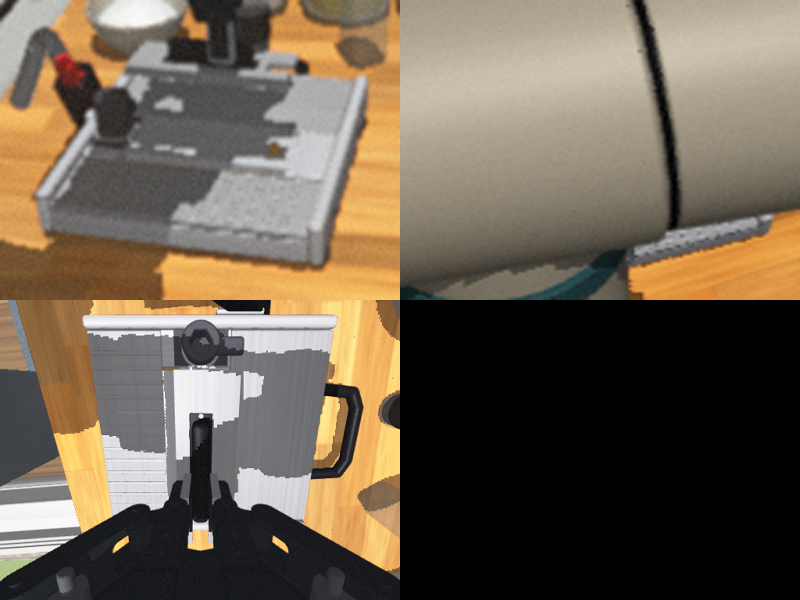

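The montage: in the wrist quarter the blade is held straight under the gripper over the recess, its far edge near (175–240,372), with the bolt head at (201,341) and the toe at (233,346). The side quarter shows the pin bare at (273,150).

```bash
python3 - <<'E'
from h import *
k=1/1.5625;s=400/512
th=np.radians(-4.4);ex=np.array([np.cos(th),np.sin(th),0]);ey=np.array([-np.sin(th),np.cos(th),0])
c=np.array([.532,-.003,.115])
for a,b in((-.026,.068),(.026,.068),(-.006,.036),(.006,.036)): print((proj('w4',c+a*ex+b*ey+[0,0,.019 if abs(a)<.01 else 0])*s+[0,300]).round())
for wu in((201,341),(200,342)):
  B=tri([('w4',wu[0]/s,(wu[1]-300)/s),('w2',306*k,62*k)]);print('bolt',B.round(4), onz('w4',wu[0]/s,(wu[1]-300)/s,.075).round(4), onz('w2',306*k,62*k,.075).round(4))
w=cv2.imread('pics/w4.png')
o=np.hstack([cv2.resize(w[10:110,195:330],(540,400),interpolation=cv2.INTER_CUBIC)]);cv2.imwrite('pics/w4c.png',o)
E
```

```text
[158. 363.]
[239. 362.]
[188. 417.]
[208. 416.]
bolt [0.5408 0.0837 0.0695] [0.5406 0.084  0.075 ] [0.5398 0.0815 0.075 ]
bolt [0.5399 0.0826 0.074 ] [0.5398 0.0833 0.075 ] [0.5398 0.0815 0.075 ]
```

View pics/w4c.png

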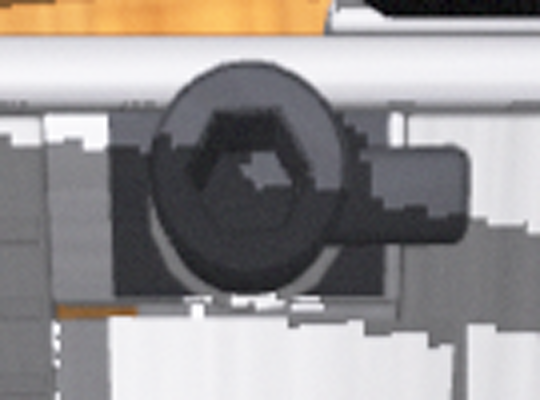

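```bash
python3 - <<'E'
from h import *
s=400/512
th=np.radians(-4.4);ex=np.array([np.cos(th),np.sin(th),0]);ey=np.array([-np.sin(th),np.cos(th),0])
c=np.array([.532,-.003,0])
def q(a,b,z): 
  p=proj('w4',c+a*ex+b*ey+[0,0,z]);return (p*s+[0,300]).round(),((p-[195,10])*4).round()
print('recess +y: floor edge',q(-.021,.071,.033),'back',q(.029,.071,.038),'back mid',q(.029,.02,.038),q(-.021,.02,.033))
print('blade',q(-.026,.068,.115),q(.026,.068,.115),q(-.026,.03,.115),q(.026,.03,.115))
g=cv2.imread('pics/w4.png')
for v in (84,88,95,105,120,140,170): 
  r=g[v,190:330].astype(int); d=np.abs(np.diff(r,axis=0)).sum(1); print(v,[(i+190,x) for i,x in enumerate(d) if x>60])
for u in (210,225,245,265,285,300):
  r=g[60:150,u].astype(int); d=np.abs(np.diff(r,axis=0)).sum(1); print('col',u,[(i+60,x) for i,x in enumerate(d) if x>60])
E
```

```text
recess +y: floor edge (array([178., 367.]), array([133., 302.])) back (array([229., 366.]), array([390., 298.])) back mid (array([227., 418.]), array([382., 563.])) (array([180., 417.]), array([141., 560.]))
blade (array([158., 363.]), array([ 29., 282.])) (array([239., 362.]), array([442., 279.])) (array([161., 421.]), array([ 46., 581.])) (array([236., 421.]), array([429., 578.]))
84 [(223, np.int64(86)), (239, np.int64(61)), (240, np.int64(205)), (245, np.int64(119)), (247, np.int64(292)), (251, np.int64(66)), (252, np.int64(247)), (263, np.int64(333)), (267, np.int64(102)), (268, np.int64(95)), (269, np.int64(78)), (274, np.int64(278))]
88 [(228, np.int64(65)), (241, np.int64(124)), (242, np.int64(230)), (245, np.int64(330)), (293, np.int64(116)), (294, np.int64(65))]
95 [(207, np.int64(251)), (209, np.int64(305)), (221, np.int64(188)), (222, np.int64(94)), (301, np.int64(316)), (310, np.int64(83)), (311, np.int64(241))]
105 [(208, np.int64(78)), (221, np.int64(110)), (222, np.int64(203)), (307, np.int64(289)), (310, np.int64(94)), (311, np.int64(236))]
120 [(208, np.int64(221)),
[... 616 characters left out ...]
4(301)), (144, np.int64(75)), (146, np.int64(98)), (148, np.int64(144))]
col 225 [(83, np.int64(92)), (88, np.int64(392))]
col 245 [(79, np.int64(184)), (80, np.int64(63)), (83, np.int64(183)), (84, np.int64(113)), (85, np.int64(257)), (143, np.int64(231)), (144, np.int64(303)), (145, np.int64(65))]
col 265 [(81, np.int64(171)), (84, np.int64(288)), (85, np.int64(93)), (86, np.int64(141)), (88, np.int64(198)), (89, np.int64(94)), (143, np.int64(79)), (144, np.int64(266)), (145, np.int64(163))]
col 285 [(83, np.int64(173)), (85, np.int64(64)), (89, np.int64(206)), (90, np.int64(68))]
col 300 [(60, np.int64(89)), (61, np.int64(73)), (70, np.int64(133)), (71, np.int64(78)), (92, np.int64(274))]
```

```bash

python3 -m jog '[{"dx":0.012,"dy":-0.009,"dz":0.1,"ax":0,"ay":0,"az":0,"grip":-1},{"dx":0.012,"dy":-0.009,"dz":0.18,"ax":0,"ay":0,"az":0,"grip":-1},{"dx":0.012,"dy":-0.009,"dz":0.23,"ax":0,"ay":0,"az":0,"grip":-1},{"dx":0.012,"dy":-0.009,"dz":0.26,"ax":0,"ay":0,"az":0,"grip":-1},{"dx":0.012,"dy":-0.009,"dz":0.265,"ax":0,"ay":0,"az":0,"grip":-1}]'
python3 -m jog '[{"dx":0,"dy":0,"dz":0.005,"ax":0,"ay":0,"az":0,"grip":-1},{"dx":0,"dy":0,"dz":0.01,"ax":0,"ay":0,"az":0,"grip":-1},{"dx":0,"dy":0,"dz":0.015,"ax":0,"ay":0,"az":0,"grip":-1},{"dx":0,"dy":0,"dz":0.02,"ax":0,"ay":0,"az":0,"grip":-1},{"dx":0,"dy":0,"dz":0.02,"ax":0,"ay":0,"az":0,"grip":-1}]'
```

```text
clock: 9.2
position: [0.5291, -0.0154, 0.0534]
ee_rot: [-0.001, 0.736, 0.677, -0.001]
contact_force: [-0.4, 0.2, -2.8]
width: 0.0096
gripper_force: 79.7
clock: 9.62
position: [0.5303, -0.0149, 0.0494]
ee_rot: [0.0, 0.736, 0.677, 0.0]
contact_force: [0.1, 0.0, -2.6]
width: 0.0098
gripper_force: 79.7
```

```bash

python3 -m jog '[{"dx":0,"dy":0,"dz":0.005,"ax":0,"ay":0,"az":0,"grip":-1},{"dx":0,"dy":0,"dz":0.01,"ax":0,"ay":0,"az":0,"grip":-1},{"dx":0,"dy":0,"dz":0.012,"ax":0,"ay":0,"az":0,"grip":-1},{"dx":0,"dy":0,"dz":0.012,"ax":0,"ay":0,"az":0,"grip":-1}]'
python3 -m jog '[{"dx":0,"dy":0,"dz":0.005,"ax":0,"ay":0,"az":0,"grip":-1},{"dx":0,"dy":0,"dz":0.01,"ax":0,"ay":0,"az":0,"grip":-1},{"dx":0,"dy":0,"dz":0.01,"ax":0,"ay":0,"az":0,"grip":-1}]'
```

```text
clock: 9.95
position: [0.5305, -0.0149, 0.0461]
ee_rot: [0.0, 0.736, 0.677, 0.0]
contact_force: [0.6, -0.1, -2.8]
width: 0.0099
gripper_force: 79.7
clock: 10.2
position: [0.5305, -0.015, 0.0436]
ee_rot: [0.0, 0.736, 0.677, 0.0]
contact_force: [1.0, -0.7, -2.6]
width: 0.0098
gripper_force: 79.8
```

Still free; a little lower.

```bash

python3 -m jog '[{"dx":0,"dy":0,"dz":0.004,"ax":0,"ay":0,"az":0,"grip":-1},{"dx":0,"dy":0,"dz":0.008,"ax":0,"ay":0,"az":0,"grip":-1},{"dx":0,"dy":0,"dz":0.008,"ax":0,"ay":0,"az":0,"grip":-1}]'
python3 -m jog '[{"dx":0,"dy":0,"dz":0.004,"ax":0,"ay":0,"az":0,"grip":-1},{"dx":0,"dy":0,"dz":0.004,"ax":0,"ay":0,"az":0,"grip":-1}]'
```

```text
clock: 10.45
position: [0.5306, -0.015, 0.0434]
ee_rot: [0.001, 0.736, 0.677, 0.0]
contact_force: [-1.7, 0.1, 9.9]
width: 0.0095
gripper_force: 81.5
clock: 10.62
position: [0.5306, -0.015, 0.0434]
ee_rot: [0.001, 0.736, 0.677, 0.001]
contact_force: [-4.2, 0.3, 17.9]
width: 0.0096
gripper_force: 82.4
```

```bash

python3 -m jog '[{"dx":0,"dy":0,"dz":-0.006,"ax":0,"ay":0,"az":0,"grip":-1},{"dx":0,"dy":0,"dz":-0.006,"ax":0,"ay":0,"az":0,"grip":-0.3},{"dx":0,"dy":0,"dz":-0.006,"ax":0,"ay":0,"az":0,"grip":-0.3},{"dx":0,"dy":0,"dz":-0.006,"ax":0,"ay":0,"az":0,"grip":-0.3},{"dx":0,"dy":0,"dz":-0.006,"ax":0,"ay":0,"az":0,"grip":-0.3}]'
python3 -m jog '[{"dx":0,"dy":0,"dz":-0.1,"ax":0,"ay":0,"az":0,"grip":-0.3},{"dx":0,"dy":0,"dz":-0.2,"ax":0,"ay":0,"az":0,"grip":-0.3},{"dx":-0.1,"dy":0,"dz":-0.35,"ax":0,"ay":0,"az":0,"grip":-0.3},{"dx":-0.2,"dy":0,"dz":-0.5,"ax":0,"ay":0,"az":0,"grip":-0.3},{"dx":-0.3,"dy":0,"dz":-0.6,"ax":0,"ay":0,"az":0,"grip":-0.3}]'
python3 -m jog '[{"dx":0,"dy":0,"dz":0,"ax":0,"ay":0,"az":0,"grip":0.2},{"dx":0,"dy":0,"dz":0,"ax":0,"ay":0,"az":0,"grip":0.2}]'
python3 - <<'E'
from h import *
i=snap('wrist','w5'); snap('side','d5');cv2.imwrite('pics/w5v.png',cv2.resize(i[0:300],(800,469),interpolation=cv2.INTER_CUBIC)[:,:,::-1])
print(manip.get_state()['qpos'].round(3))
E
```

```text
clock: 11.03
position: [0.5298, -0.0148, 0.0418]
ee_rot: [-0.0, 0.736, 0.677, -0.0]
contact_force: [0.3, -0.4, -0.4]
width: 0.0298
gripper_force: 0.0
clock: 11.45
position: [0.5239, -0.0892, 0.1936]
ee_rot: [-0.0, 0.735, 0.678, 0.0]
contact_force: [1.4, -0.7, 0.6]
width: 0.0299
gripper_force: 0.0
clock: 11.62
position: [0.525, -0.0908, 0.1935]
ee_rot: [0.002, 0.737, 0.676, 0.001]
contact_force: [-0.4, -0.1, 0.2]
width: 0.0511
gripper_force: 0.0
[-3.000e-01  2.370e-01  1.664e+00  1.000e-03  1.243e+00 -2.170e-01]
```

View pics/w5v.png

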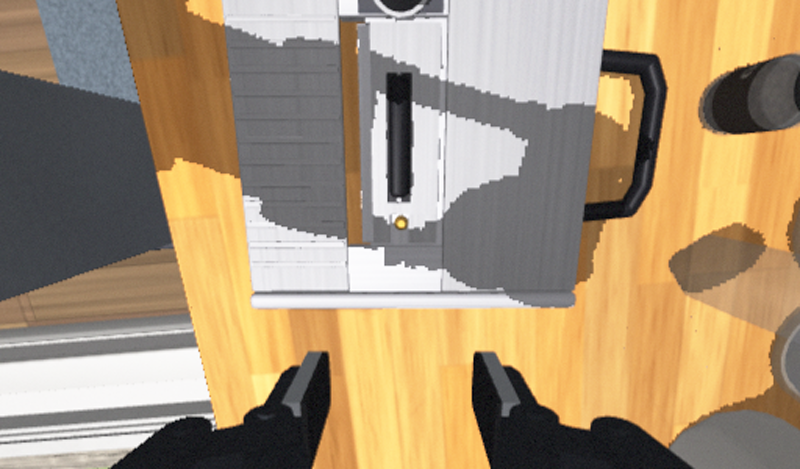

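The blade lies in its recess with the pin at (401,222) standing inside the notch, and nothing else has moved. Now the key.

```bash
cat >> h.py <<'E'
th=np.radians(-4.4);ex=np.array([np.cos(th),np.sin(th),0]);ey=np.array([-np.sin(th),np.cos(th),0]);ez=np.array([0,0,1.])
def tilt(deg,yaw=0):
    "tool z at deg from down toward heading (board yaw deg), tool x forward"
    f=np.cos(np.radians(yaw))*ex+np.sin(np.radians(yaw))*ey;b=np.radians(deg)
    z=-np.cos(b)*ez+np.sin(b)*f;x=np.cos(b)*f+np.sin(b)*ez
    return R.from_matrix(np.array([x,np.cross(z,x),z]).T)
E
python3 - <<'E'
from h import *
k=1/1.5625
for n,u,v,z in(('tip',226,185,.104),('shortmid',205,125,.122),('longmid',203,58,.12),('red',228,32,.09)):
  p=onz('w2',u*k,v*k,z);print(n,p.round(4),(p@ey).round(4))
b=np.array([.5225,.1305,.139]);u=.5*ex-.866*ez
P=b+.03*u;r=tilt(-20);z=r.as_matrix()[:,2]
print(P, P+.019*z); 
go(P+.019*z-.09*z, r)
E
```

```text
tip [0.4634 0.1344 0.104 ] 0.1696
shortmid [0.4983 0.1347 0.122 ] 0.1725
longmid [0.5339 0.131  0.12  ] 0.1716
red [0.5547 0.1254 0.09  ] 0.1676
[0.53745579 0.12934921 0.11302   ] [0.53097656 0.12984776 0.09516584]
d [0.875  0.0823 0.0448] a [ 0.1719 -0.1743  0.985 ]
```

```bash

python3 -m jog '[{"dx":0.1,"dy":0.02,"dz":-0.05,"ax":0,"ay":0,"az":0.39,"grip":0},{"dx":0.2,"dy":0.03,"dz":-0.05,"ax":0,"ay":0,"az":0.39,"grip":0},{"dx":0.3,"dy":0.04,"dz":-0.05,"ax":0,"ay":0,"az":0.39,"grip":0},{"dx":0.4,"dy":0.05,"dz":-0.05,"ax":0,"ay":0,"az":0.39,"grip":0},{"dx":0.44,"dy":0.05,"dz":-0.05,"ax":0,"ay":0,"az":0.39,"grip":0}]' >/dev/null
python3 -m jog '[{"dx":0,"dy":0,"dz":0,"ax":0,"ay":0,"az":0.61,"grip":0},{"dx":0,"dy":0,"dz":0,"ax":0,"ay":0,"az":0.61,"grip":0},{"dx":0,"dy":0,"dz":0,"ax":0,"ay":0,"az":0.61,"grip":0},{"dx":0,"dy":0,"dz":0,"ax":0,"ay":0,"az":0.61,"grip":0},{"dx":0,"dy":0,"dz":0,"ax":0,"ay":0,"az":0.61,"grip":0}]' 
python3 - <<'E'
from h import *
b=np.array([.5225,.1305,.139]);u=.5*ex-.866*ez
P=b+.03*u;r=tilt(-20);z=r.as_matrix()[:,2]
go(P+.019*z-.09*z, r);print(manip.get_state()['qpos'].round(2))
E
```

```text
clock: 12.55
position: [0.544, 0.0207, 0.2019]
ee_rot: [-0.001, 0.992, 0.123, -0.002]
contact_force: [-0.6, -1.0, -0.5]
width: 0.0423
gripper_force: 0.0
d [ 0.1729 -0.397   0.0888] a [ 0.035  -0.2172  0.2034]
[-0.09  0.25  1.62  0.    1.28  1.23]
```

```bash

python3 -m jog '[{"dx":0.05,"dy":-0.1,"dz":0,"ax":0.035,"ay":-0.217,"az":0.203,"grip":0},{"dx":0.09,"dy":-0.2,"dz":0,"ax":0.035,"ay":-0.217,"az":0.203,"grip":0},{"dx":0.13,"dy":-0.3,"dz":0,"ax":0.035,"ay":-0.217,"az":0.203,"grip":0},{"dx":0.173,"dy":-0.397,"dz":0.05,"ax":0.035,"ay":-0.217,"az":0.203,"grip":0},{"dx":0.173,"dy":-0.397,"dz":0.089,"ax":0.035,"ay":-0.217,"az":0.203,"grip":0}]' 
python3 -m jog '[{"dx":0,"dy":0,"dz":0.08,"ax":0,"ay":0,"az":0,"grip":0},{"dx":0,"dy":0,"dz":0.16,"ax":0,"ay":0,"az":0,"grip":0}]' 
python3 - <<'E'
from h import *
b=np.array([.5225,.1305,.139]);u=.5*ex-.866*ez
P=b+.03*u;r=tilt(-20);z=r.as_matrix()[:,2]
go(P+.019*z, r);print(manip.get_state()['qpos'].round(2))
w=snap('wrist','w6');cv2.imwrite('pics/w6v.png',cv2.resize(w,(800,600),interpolation=cv2.INTER_CUBIC)[:,:,::-1]); 
# red pixels
for n in('wrist','side'):
  i=w if n=='wrist' else snap('side','d6')
  i=i.astype(int);m=(i[:,:,0]>110)&(i[:,:,1]<60)&(i[:,:,2]<60);ys,xs=np.nonzero(m);print(n,len(xs),xs.mean() if len(xs) else 0,ys.mean() if len(ys) else 0,np.percentile(xs,[2,98]),np.percentile(ys,[2,98]))
for q in (.0,.03,.052,.075): print((proj('w6',b+q*u)).round(),(proj('d6',b+q*u)).round())
E
```

```text
clock: 12.97
position: [0.5642, 0.1313, 0.1768]
ee_rot: [-0.007, 0.984, -0.034, -0.174]
contact_force: [0.5, -0.5, 0.3]
width: 0.0429
gripper_force: 0.0
clock: 13.13
position: [0.5483, 0.1282, 0.1412]
ee_rot: [-0.006, 0.984, -0.034, -0.173]
contact_force: [0.8, 0.1, 0.9]
width: 0.0425
gripper_force: 0.0
d [-0.0029 -0.0021  0.197 ] a [ 0.0022 -0.0012  0.0045]
[0.07 0.51 1.42 0.05 1.56 1.71]
wrist 1061 255.91140433553252 172.33836003770028 [244. 268.] [152.2 192. ]
side 25 183.2 202.68 [181.   185.52] [200. 205.]
[254. 263.] [176. 192.]
[254. 217.] [180. 199.]
[254. 188.] [183. 204.]
[255. 159.] [186. 209.]
```

```bash

python3 -m jog '[{"dx":0,"dy":0,"dz":0.06,"ax":0,"ay":0,"az":0,"grip":0},{"dx":0,"dy":0,"dz":0.12,"ax":0,"ay":0,"az":0,"grip":0},{"dx":0,"dy":0,"dz":0.17,"ax":0,"ay":0,"az":0,"grip":0},{"dx":0,"dy":0,"dz":0.195,"ax":0,"ay":0,"az":0,"grip":0}]' 
python3 -m jog '[{"dx":0,"dy":0,"dz":0,"ax":0,"ay":0,"az":0,"grip":-1},{"dx":0,"dy":0,"dz":0,"ax":0,"ay":0,"az":0,"grip":-1},{"dx":0,"dy":0,"dz":0,"ax":0,"ay":0,"az":0,"grip":-1},{"dx":0,"dy":0,"dz":0,"ax":0,"ay":0,"az":0,"grip":-1},{"dx":0,"dy":0,"dz":0,"ax":0,"ay":0,"az":0,"grip":-1}]' 110
python3 - <<'E'
from h import *
s=manip.get_state();r=Rt();b=np.array([.5225,.1305,.139]);u=.5*ex-.866*ez
print(r.inv().apply(-u*.09)/.25, r.as_matrix().round(3), (s['position']-.019*r.as_matrix()[:,2]-b-.03*u).round(4))
E
```

```text
clock: 13.57
position: [0.5315, 0.1283, 0.0975]
ee_rot: [-0.006, 0.984, -0.035, -0.172]
contact_force: [-0.8, -0.4, -0.3]
width: 0.0424
gripper_force: 0.0
clock: 13.98
position: [0.5335, 0.1285, 0.0993]
ee_rot: [-0.006, 0.985, -0.035, -0.17]
contact_force: [-0.2, 2.1, 1.2]
width: 0.0133
gripper_force: 107.2
[-0.27427371 -0.00101158 -0.23316777] [[ 0.939 -0.072 -0.335]
 [-0.068 -0.997  0.025]
 [-0.336 -0.    -0.942]] [ 0.0024 -0.0014  0.0042]
```

```bash

python3 -m jog '[{"dx":-0.03,"dy":0,"dz":-0.025,"ax":0,"ay":0,"az":0,"grip":-1},{"dx":-0.08,"dy":0,"dz":-0.068,"ax":0,"ay":0,"az":0,"grip":-1},{"dx":-0.14,"dy":0,"dz":-0.119,"ax":0,"ay":0,"az":0,"grip":-1},{"dx":-0.21,"dy":0,"dz":-0.178,"ax":0,"ay":0,"az":0,"grip":-1},{"dx":-0.28,"dy":0,"dz":-0.238,"ax":0,"ay":0,"az":0,"grip":-1}]'
python3 -m jog '[{"dx":0,"dy":0,"dz":-0.1,"ax":0,"ay":0,"az":0,"grip":-1},{"dx":0,"dy":0,"dz":-0.2,"ax":0,"ay":0,"az":0,"grip":-1},{"dx":0,"dy":0,"dz":-0.2,"ax":0,"ay":0,"az":0,"grip":-1}]'
python3 - <<'E'
from h import *
w=snap('wrist','w7');d=snap('side','d7')
s=manip.get_state();print(s['qpos'].round(2))
r=Rt().as_matrix();g=s['position']-.019*r[:,2];u=.5*ex-.866*ez;bd=g-.03*u;sd=-.866*ex-.5*ez
for n,p in(('bend',bd),('tip',bd+.07*sd),('end',bd+.15*u)): print(n,p.round(3),proj('d7',p).round(1),proj('w7',p).round(1))
for n,i in(('w',w),('d',d)):
  i=i.astype(int);m=(i[:,:,0]>110)&(i[:,:,1]<60)&(i[:,:,2]<60);ys,xs=np.nonzero(m);print(n,len(xs),np.percentile(xs,[2,50,98]),np.percentile(ys,[2,50,98]))
E
```

```text
clock: 14.4
position: [0.4858, 0.1313, 0.1799]
ee_rot: [-0.006, 0.985, -0.035, -0.171]
contact_force: [0.3, 0.1, -2.2]
width: 0.0134
gripper_force: 107.3
clock: 14.65
position: [0.5065, 0.1303, 0.2307]
ee_rot: [-0.006, 0.986, -0.035, -0.166]
contact_force: [1.3, -0.1, -1.3]
width: 0.0136
gripper_force: 107.4
[0.08 0.38 1.41 0.05 1.69 1.72]
bend [0.495 0.131 0.27 ] [163.6 138.6] [254.9 314. ]
tip [0.435 0.136 0.235] [152.5 166.8] [254.9 313.3]
end [0.57  0.125 0.14 ] [185.3 182. ] [256.   79.3]
w 4444 [241. 256. 271.] [ 74.   149.   214.14]
d 8 [170.12 180.   185.86] [158.96 174.5  181.  ]
```

```bash

python3 -m jog '[{"dx":0,"dy":0,"dz":-0.05,"ax":0,"ay":0.39,"az":0,"grip":-1},{"dx":0,"dy":0,"dz":-0.1,"ax":0,"ay":0.39,"az":0,"grip":-1},{"dx":0,"dy":0,"dz":-0.1,"ax":0,"ay":0.39,"az":0,"grip":-1},{"dx":0,"dy":0,"dz":-0.1,"ax":0,"ay":0.39,"az":0,"grip":-1},{"dx":0,"dy":0,"dz":-0.1,"ax":0,"ay":0.39,"az":0,"grip":-1}]' 
python3 -m jog '[{"dx":0,"dy":0,"dz":0,"ax":0,"ay":0.277,"az":0,"grip":-1},{"dx":0,"dy":0,"dz":0,"ax":0,"ay":0.277,"az":0,"grip":-1},{"dx":0,"dy":0,"dz":0,"ax":0,"ay":0.277,"az":0,"grip":-1},{"dx":0,"dy":0,"dz":0,"ax":0,"ay":0.277,"az":0,"grip":-1},{"dx":0,"dy":0,"dz":0,"ax":0,"ay":0.277,"az":0,"grip":-1}]' 
cat >> h.py <<'E'
def keytcp(bend,yaw=0,t=40):
    r=tilt(t,yaw);f=np.cos(np.radians(yaw))*ex+np.sin(np.radians(yaw))*ey
    return np.array(bend)+.0276*f+.004*ez+.019*r.as_matrix()[:,2],r
E
python3 - <<'E'
from h import *
go(*keytcp([.540,.0835,.172]));print(manip.get_state()['qpos'].round(2))
E
```

```text
clock: 15.17
position: [0.5101, 0.1294, 0.2477]
ee_rot: [0.005, 0.99, -0.036, 0.135]
contact_force: [-0.1, -0.2, -3.7]
width: 0.0131
gripper_force: 107.5
clock: 15.58
position: [0.5048, 0.1283, 0.2423]
ee_rot: [0.014, 0.94, -0.032, 0.339]
contact_force: [-1.1, -0.2, -3.9]
width: 0.0135
gripper_force: 107.7
d [0.033  0.168  0.4489] a [0.0001 0.0032 0.0051]
[ 0.27 -0.08  2.11 -0.47  0.49  2.25]
```

```bash

python3 -m jog '[{"dx":0.03,"dy":0.1,"dz":0.1,"ax":0,"ay":0.003,"az":0.005,"grip":-1},{"dx":0.033,"dy":0.168,"dz":0.2,"ax":0,"ay":0.003,"az":0.005,"grip":-1},{"dx":0.033,"dy":0.168,"dz":0.3,"ax":0,"ay":0.003,"az":0.005,"grip":-1},{"dx":0.033,"dy":0.168,"dz":0.4,"ax":0,"ay":0.003,"az":0.005,"grip":-1},{"dx":0.033,"dy":0.168,"dz":0.449,"ax":0,"ay":0.003,"az":0.005,"grip":-1}]' 
python3 -m jog '[{"dx":0,"dy":0,"dz":0,"ax":0,"ay":0,"az":0,"grip":-1},{"dx":0,"dy":0,"dz":0,"ax":0,"ay":0,"az":0,"grip":-1}]' 
python3 - <<'E'
from h import *
go(*keytcp([.540,.0835,.172]));print(manip.get_state()['qpos'].round(2))
w=snap('wrist','w8');d=snap('side','d8');j=snap('scene','s8')
x=lambda i,a,b,c,d,s:cv2.resize(i[a:b,c:d],s,interpolation=cv2.INTER_CUBIC)
for n,p in(('tip',[.54,.0835,.102]),('mouth',[.54,.0835,.073])):print(n,proj('d8',p).round(1),proj('s8',p).round(1),proj('w8',p).round(1))
o=np.hstack([x(d,165,245,170,240,(525,600)),np.vstack([x(w,100,384,156,356,(275,390)),x(j,205,275,180,271,(275,210))])])
cv2.imwrite('pics/m8.png',o[:,:,::-1])
E
```

```text
clock: 16.0
position: [0.5887, 0.0803, 0.1651]
ee_rot: [0.012, 0.938, -0.038, 0.344]
contact_force: [-0.6, -0.1, -2.4]
width: 0.0132
gripper_force: 107.8
clock: 16.17
position: [0.5881, 0.0812, 0.1669]
ee_rot: [0.012, 0.938, -0.038, 0.345]
contact_force: [0.2, -0.3, -2.4]
width: 0.0129
gripper_force: 107.8
d [-0.0394  0.0059 -0.0049] a [-0.0006 -0.004  -0.0025]
[ 0.08  0.12  2.15 -0.54  0.2   2.23]
tip [200.9 203.8] [214.  247.3] [257.6 325. ]
mouth [202.1 215. ] [214.9 253.2] [257.6 323. ]
```

View pics/m8.png

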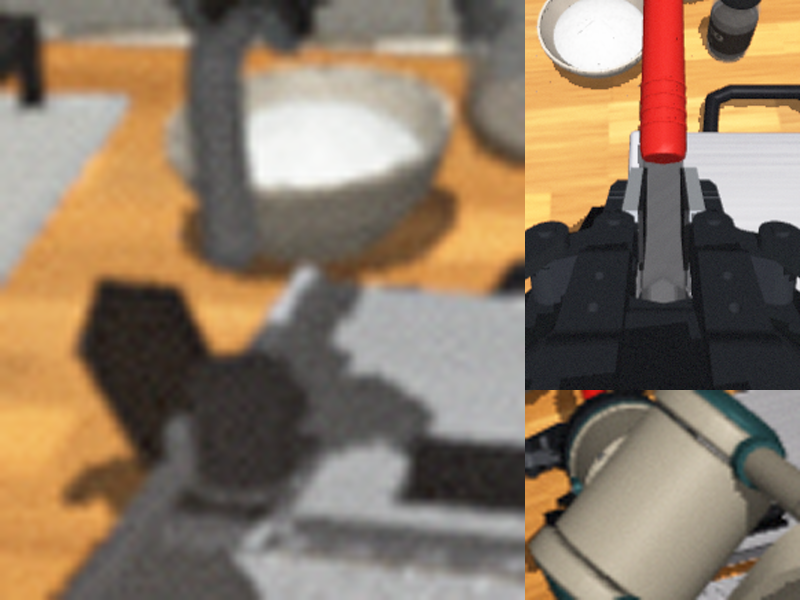

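The montage: the key hangs upright between the fingers, with its short-arm tip near (235,262) above the bolt head at (255,400); the wrist view shows the arm straight in the grip and red outward. The wrist joint is close to its limit in this direction, so I'll rise and use the +60° setting of the hexagon instead.

```bash

python3 -m jog '[{"dx":0.05,"dy":0,"dz":-0.1,"ax":0,"ay":0,"az":0,"grip":-1},{"dx":0.1,"dy":0,"dz":-0.2,"ax":0,"ay":0,"az":0,"grip":-1},{"dx":0.1,"dy":0,"dz":-0.3,"ax":0,"ay":0,"az":0,"grip":-1},{"dx":0.1,"dy":0,"dz":-0.35,"ax":0,"ay":0,"az":0,"grip":-1},{"dx":0.1,"dy":0,"dz":-0.35,"ax":0,"ay":0,"az":0,"grip":-1}]' 
python3 - <<'E'
from h import *
go(*keytcp([.540,.0835,.20],30));go(*keytcp([.540,.0835,.20],60));print(manip.get_state()['qpos'].round(2))
E
```

```text
clock: 16.73
position: [0.5498, 0.0854, 0.2558]
ee_rot: [0.01, 0.936, -0.037, 0.35]
contact_force: [0.5, 0.9, -2.2]
width: 0.0131
gripper_force: 108.1
d [-0.0991 -0.0674  0.2658] a [ 0.2134 -0.0118 -0.2561]
d [-0.1434 -0.1257  0.2279] a [ 0.4301 -0.0121 -0.5094]
[ 0.1  -0.06  2.07 -0.27  0.43  1.96]
```

```bash

python3 -m jog '[{"dx":0,"dy":0,"dz":0,"ax":0.05,"ay":0,"az":-0.06,"grip":-1},{"dx":0,"dy":0,"dz":0,"ax":0.1,"ay":0,"az":-0.12,"grip":-1},{"dx":0,"dy":0,"dz":0,"ax":0.15,"ay":0,"az":-0.18,"grip":-1},{"dx":0,"dy":0,"dz":0,"ax":0.2,"ay":-0.012,"az":-0.24,"grip":-1},{"dx":0,"dy":0,"dz":0,"ax":0.213,"ay":-0.012,"az":-0.256,"grip":-1}]' 
python3 -m jog '[{"dx":0,"dy":0,"dz":0,"ax":0,"ay":0,"az":0,"grip":-1},{"dx":0,"dy":0,"dz":0,"ax":0,"ay":0,"az":0,"grip":-1}]'
python3 - <<'E'
from h import *
go(*keytcp([.540,.0835,.20],60));print(manip.get_state()['qpos'].round(2))
E
```

```text
clock: 17.15
position: [0.547, 0.0838, 0.2472]
ee_rot: [-0.032, 0.939, 0.088, 0.33]
contact_force: [-0.4, -0.3, -2.4]
width: 0.0132
gripper_force: 108.1
clock: 17.32
position: [0.5478, 0.0825, 0.2474]
ee_rot: [-0.031, 0.94, 0.084, 0.331]
contact_force: [0.1, 0.5, -2.4]
width: 0.0127
gripper_force: 108.0
d [-0.0815 -0.1223  0.2325] a [ 0.3188  0.0122 -0.3903]
[-0.09 -0.06  2.07  0.36  0.5   1.05]
```

```bash

python3 -m jog '[{"dx":0,"dy":0,"dz":0,"ax":0.319,"ay":0.012,"az":-0.39,"grip":-1},{"dx":0,"dy":0,"dz":0,"ax":0.319,"ay":0.012,"az":-0.39,"grip":-1},{"dx":0,"dy":0,"dz":0,"ax":0.319,"ay":0.012,"az":-0.39,"grip":-1},{"dx":0,"dy":0,"dz":0,"ax":0.319,"ay":0.012,"az":-0.39,"grip":-1},{"dx":0,"dy":0,"dz":0,"ax":0.319,"ay":0.012,"az":-0.39,"grip":-1}]' >/dev/null
python3 -m jog '[{"dx":0,"dy":0,"dz":0,"ax":0,"ay":0,"az":0,"grip":-1},{"dx":0,"dy":0,"dz":0,"ax":0,"ay":0,"az":0,"grip":-1}]'
python3 - <<'E'
from h import *
go(*keytcp([.540,.0835,.168],60));print(manip.get_state()['qpos'].round(2))
E
```

```text
clock: 17.9
position: [0.5482, 0.0821, 0.2468]
ee_rot: [-0.109, 0.893, 0.301, 0.315]
contact_force: [-0.2, 0.3, -2.4]
width: 0.0129
gripper_force: 108.1
d [-0.1245 -0.0721  0.3593] a [ 0.126   0.0116 -0.1583]
[-0.34  0.02  2.    0.76  0.88  0.15]
```

```bash

python3 -m jog '[{"dx":-0.03,"dy":-0.02,"dz":0.08,"ax":0.126,"ay":0.012,"az":-0.158,"grip":-1},{"dx":-0.06,"dy":-0.04,"dz":0.16,"ax":0.126,"ay":0.012,"az":-0.158,"grip":-1},{"dx":-0.09,"dy":-0.06,"dz":0.24,"ax":0.126,"ay":0.012,"az":-0.158,"grip":-1},{"dx":-0.12,"dy":-0.072,"dz":0.32,"ax":0.126,"ay":0.012,"az":-0.158,"grip":-1},{"dx":-0.124,"dy":-0.072,"dz":0.359,"ax":0.126,"ay":0.012,"az":-0.158,"grip":-1}]' >/dev/null
python3 -m jog '[{"dx":0,"dy":0,"dz":0,"ax":0,"ay":0,"az":0,"grip":-1},{"dx":0,"dy":0,"dz":0,"ax":0,"ay":0,"az":0,"grip":-1}]'
python3 - <<'E'
from h import *
t,r=keytcp([.540,.0835,.168],60)
go(t,r);s=manip.get_state();print(s['qpos'].round(2))
bend=np.array([.54,.0835,.168])+s['position']-t;tip=bend-[0,0,.07]
w=snap('wrist','w9');d=snap('side','d9')
print('tip',tip.round(4),proj('d9',tip).round(1),'mouth',proj('d9',[.54,.0835,.073]).round(1))
g=cv2.cvtColor(d,cv2.COLOR_RGB2GRAY)
for v in range(170,224,3): print(v,' '.join(f'{x:3d}' for x in g[v,184:222]))
E
```

```text
clock: 18.48
position: [0.5617, 0.1188, 0.1587]
ee_rot: [-0.16, 0.83, 0.441, 0.303]
contact_force: [0.5, 0.0, -2.3]
width: 0.013
gripper_force: 108.1
d [-0.0082  0.0081 -0.0004] a [-0.0018 -0.0012  0.0032]
[-0.33  0.23  2.03  0.91  0.91 -0.33]
tip [0.5392 0.086  0.0992] [199.9 205. ] mouth [202.1 215. ]
170  41  34  36  34  40  39  42  39  27  37  32  36  45  83 139 183 178 168 167 171 168 174 163 160 143 135 133 115 116 124 131 137 136 132 127 137 153 174
173  34  35  36  56  68  64  64  66  56  48  50  68  78  92 116 138 156 157 157 157 154 158 165 172 168 171 168 173 165 159 168 175 172 172 167 167 166 166
176  34  57  80  85  78  89  82  83  87  90  92  91  92  89  91  93 111 127 155 175 183 185 189 192 194 206 203 204 204 203 198 199 191 192 189 189 182 184
179  86  91 105 104 132 154 156 150 147 139 102  82  94  98 100  95  88 104 155 190 203 212 223 229 233 229 233 235 235 235 237 232 228 224 217 209 197 192
182 182 174 171 168 168 167 160 164 164 153 122  90  80  90  99  94  85  90 157 224 237 237 235 241 242 241 244 246 246 243 242 244 242 243 240 238 233 232
185 178 168 165
[... 1312 characters left out ...]
 187 200 209 204 178 145 142 160 177 177 178 179 175 182 178 181 174 165 149
212  40  45  46  37  33  33  42  39  41  42  45  32  43  43  76  84  81  80  67  72  81  83  87  94  96  98  95  86  74  78  78  79  73  76  81  79  82  83
215  32  42  35  40  43  41  42  32  40  35  41  46  51  53  52  46  53  56  53  45  53  50  54  42  50  72  76  79  86  85  82  85  84  82  83  86  77  80
218  59  46  39  39  41  36  39  37  39  37  42  46  49  54  56  56  58  56  52  51  51  50  48  47  48  48  50  71  82  85  84  84  83  83  79  83  87  81
221  78  59  46  39  44  41  38  44  74 102 100  85  64  51  55  52  59  59  53  52  52  55  46  49  50  55  71  91  87  85  89  85  85  88  87  82  82  83
```

```bash
python3 -c "
from h import *
print(onz('w4',257.6,49.4,.074).round(4), Rt().inv().apply([0,0,-1]).round(3),Rt().inv().apply([1,0,0]).round(3),Rt().inv().apply([0,1,0]).round(3))"
python3 -m jog '[{"dx":-0.022,"dy":0.008,"dz":0.02,"ax":0,"ay":0,"az":0.003,"grip":-1},{"dx":-0.04,"dy":0.008,"dz":0.04,"ax":0,"ay":0,"az":0.003,"grip":-1},{"dx":-0.062,"dy":0.008,"dz":0.064,"ax":0,"ay":0,"az":0.003,"grip":-1},{"dx":-0.062,"dy":0.008,"dz":0.064,"ax":0,"ay":0,"az":0.003,"grip":-1}]' 
python3 -m jog '[{"dx":-0.007,"dy":0,"dz":0.008,"ax":0,"ay":0,"az":0,"grip":-1},{"dx":-0.013,"dy":0,"dz":0.015,"ax":0,"ay":0,"az":0,"grip":-1},{"dx":-0.02,"dy":0,"dz":0.023,"ax":0,"ay":0,"az":0,"grip":-1},{"dx":-0.02,"dy":0,"dz":0.023,"ax":0,"ay":0,"az":0,"grip":-1}]' 
python3 -c "
from h import *
t,r=keytcp([.54,.0835,.143],60);go(t,r);s=manip.get_state();print((np.array([.54,.0835,.073])+s['position']-t).round(4))"
```

```text
[0.541  0.0859 0.074 ] [-0.645 -0.004  0.764] [0.426 0.828 0.364] [ 0.634 -0.561  0.533]
clock: 18.92
position: [0.562, 0.1152, 0.1347]
ee_rot: [-0.162, 0.831, 0.438, 0.302]
contact_force: [0.2, 0.0, -2.0]
width: 0.0132
gripper_force: 108.2
clock: 19.25
position: [0.5633, 0.1158, 0.1293]
ee_rot: [-0.162, 0.83, 0.438, 0.304]
contact_force: [-0.1, 2.7, 0.3]
width: 0.0132
gripper_force: 108.4
d [ 0.0082 -0.0039 -0.0094] a [-0.0016 -0.0031 -0.0001]
[0.5408 0.0829 0.0699]
```

```bash

python3 -m jog '[{"dx":0.004,"dy":-0.003,"dz":0.005,"ax":0,"ay":0,"az":0,"grip":-1},{"dx":0.003,"dy":-0.0045,"dz":0.007,"ax":0,"ay":0,"az":0,"grip":-1},{"dx":0.003,"dy":-0.0045,"dz":0.007,"ax":0,"ay":0,"az":0,"grip":-1}]' 
python3 -m jog '[{"dx":-0.004,"dy":0,"dz":0.005,"ax":0,"ay":0,"az":0,"grip":-1},{"dx":-0.008,"dy":0,"dz":0.01,"ax":0,"ay":0,"az":0,"grip":-1},{"dx":-0.008,"dy":0,"dz":0.01,"ax":0,"ay":0,"az":0,"grip":-1}]' 
python3 -c "
from h import *
t,r=keytcp([.54,.0835,.143],60);s=manip.get_state();print((np.array([.54,.0835,.073])+s['position']-t).round(4),s['moment'].round(2))"
```

```text
clock: 19.5
position: [0.5638, 0.1169, 0.1287]
ee_rot: [-0.16, 0.83, 0.439, 0.304]
contact_force: [0.0, -1.7, 4.2]
width: 0.0129
gripper_force: 109.2
clock: 19.75
position: [0.5633, 0.1176, 0.1247]
ee_rot: [-0.161, 0.83, 0.438, 0.303]
contact_force: [1.7, 1.4, -0.8]
width: 0.0133
gripper_force: 108.2
[0.5408 0.0847 0.0652] [-0.04  0.02  0.01]
```

```bash

python3 -m jog '[{"dx":-0.008,"dy":0,"dz":0.01,"ax":0,"ay":0,"az":0,"grip":-1},{"dx":-0.015,"dy":0,"dz":0.02,"ax":0,"ay":0,"az":0,"grip":-1},{"dx":-0.015,"dy":0,"dz":0.02,"ax":0,"ay":0,"az":0,"grip":-1}]' 
python3 -m jog '[{"dx":-0.008,"dy":0,"dz":0.01,"ax":0,"ay":0,"az":0,"grip":-1},{"dx":-0.015,"dy":0,"dz":0.02,"ax":0,"ay":0,"az":0,"grip":-1},{"dx":-0.015,"dy":0,"dz":0.02,"ax":0,"ay":0,"az":0,"grip":-1}]' 
python3 -c "
from h import *
t,r=keytcp([.54,.0835,.143],60);go(t,r);s=manip.get_state();print((np.array([.54,.0835,.073])+s['position']-t).round(4),s['moment'].round(2))"
```

```text
clock: 20.0
position: [0.5633, 0.1178, 0.1178]
ee_rot: [-0.161, 0.831, 0.438, 0.303]
contact_force: [2.3, 2.3, -3.4]
width: 0.0129
gripper_force: 107.9
clock: 20.25
position: [0.5634, 0.118, 0.1115]
ee_rot: [-0.161, 0.831, 0.438, 0.303]
contact_force: [1.8, 2.5, -3.7]
width: 0.0132
gripper_force: 107.8
d [ 0.0483  0.0006 -0.0687] a [-0.0016 -0.0016 -0.    ]
[0.5409 0.0851 0.0521] [-0.14 -0.04  0.02]
```

```bash

python3 -m jog '[{"dx":-0.008,"dy":0,"dz":0.01,"ax":0,"ay":0,"az":0,"grip":-1},{"dx":-0.015,"dy":0,"dz":0.02,"ax":0,"ay":0,"az":0,"grip":-1},{"dx":-0.015,"dy":0,"dz":0.02,"ax":0,"ay":0,"az":0,"grip":-1}]' 
python3 -m jog '[{"dx":-0.006,"dy":0,"dz":0.008,"ax":0,"ay":0,"az":0,"grip":-1},{"dx":-0.012,"dy":0,"dz":0.015,"ax":0,"ay":0,"az":0,"grip":-1},{"dx":-0.012,"dy":0,"dz":0.015,"ax":0,"ay":0,"az":0,"grip":-1}]' 
python3 -c "
from h import *
t,r=keytcp([.54,.0835,.143],60);go(t,r);s=manip.get_state();print((np.array([.54,.0835,.073])+s['position']-t).round(4),s['moment'].round(2))"
```

```text
clock: 20.5
position: [0.5635, 0.1182, 0.1053]
ee_rot: [-0.161, 0.831, 0.438, 0.303]
contact_force: [1.2, 2.7, -2.8]
width: 0.0134
gripper_force: 107.8
clock: 20.75
position: [0.5644, 0.1187, 0.1026]
ee_rot: [-0.161, 0.83, 0.438, 0.305]
contact_force: [-3.0, -0.6, 10.5]
width: 0.013
gripper_force: 110.2
d [ 0.0681 -0.001  -0.0989] a [-0.0011 -0.0035  0.0006]
[0.5419 0.0859 0.0431] [0.08 0.4  0.12]
```

The key is fully in: the tip stands at z = 0.043, which is the mouth height less 30 mm. Release and back out.

```bash

python3 -m jog '[{"dx":0.003,"dy":0,"dz":-0.004,"ax":0,"ay":0,"az":0,"grip":-0.2},{"dx":0.003,"dy":0,"dz":-0.004,"ax":0,"ay":0,"az":0,"grip":-0.2},{"dx":0.003,"dy":0,"dz":-0.004,"ax":0,"ay":0,"az":0,"grip":-0.2},{"dx":0.003,"dy":0,"dz":-0.004,"ax":0,"ay":0,"az":0,"grip":-0.2},{"dx":0.003,"dy":0,"dz":-0.004,"ax":0,"ay":0,"az":0,"grip":-0.2}]' 40
python3 -m jog '[{"dx":0,"dy":0,"dz":-0.05,"ax":0,"ay":0,"az":0,"grip":-0.2},{"dx":0,"dy":0,"dz":-0.12,"ax":0,"ay":0,"az":0,"grip":-0.2},{"dx":0,"dy":0,"dz":-0.2,"ax":0,"ay":0,"az":0,"grip":-0.2},{"dx":0,"dy":0,"dz":-0.35,"ax":0,"ay":0,"az":0,"grip":-0.2},{"dx":0,"dy":0,"dz":-0.48,"ax":0,"ay":0,"az":0,"grip":-0.2}]' 
cat >> h.py <<'E'
C=np.array([.5415,.0855,0])
def lev(phi,r,z,ahead=0):
    f=np.cos(np.radians(phi))*ex+np.sin(np.radians(phi))*ey;n=np.cross(f,ez) # clockwise normal
    return C+r*f+ahead*n+z*ez,tilt(0,phi)
E
python3 - <<'E'
from h import *
go(*lev(60,.115,.22));print(manip.get_state()['qpos'].round(2))
d=snap('side','d10').astype(int);m=(d[:,:,0]>110)&(d[:,:,1]<70)&(d[:,:,2]<70);ys,xs=np.nonzero(m);print(len(xs),np.percentile(xs,[2,50,98]),np.percentile(ys,[2,50,98]))
for r in(.052,.15): print(proj('d10',lev(60,r,.113)[0]).round(1))
E
```

```text
clock: 21.17
position: [0.5636, 0.1182, 0.1022]
ee_rot: [-0.161, 0.831, 0.439, 0.303]
contact_force: [0.6, -0.5, 0.4]
width: 0.034
gripper_force: 0.0
clock: 21.58
position: [0.5191, 0.054, 0.1946]
ee_rot: [-0.162, 0.831, 0.439, 0.303]
contact_force: [0.1, -0.9, -0.2]
width: 0.0342
gripper_force: 0.0
d [0.5355 0.0042 0.3182] a [-0.0023 -0.4457  0.001 ]
[-0.52  0.15  2.02  0.82  1.08 -0.36]
167 [158.   171.   184.68] [183. 190. 196.]
[185.4 192.5]
[160.7 181.1]
```

```bash

python3 -m jog '[{"dx":0.05,"dy":0,"dz":-0.05,"ax":0,"ay":-0.07,"az":0,"grip":-0.2},{"dx":0.13,"dy":0,"dz":0,"ax":0,"ay":-0.15,"az":0,"grip":-0.2},{"dx":0.22,"dy":0,"dz":0.06,"ax":0,"ay":-0.22,"az":0,"grip":-0.2},{"dx":0.32,"dy":0,"dz":0.13,"ax":0,"ay":-0.3,"az":0,"grip":-0.2},{"dx":0.42,"dy":0,"dz":0.2,"ax":0,"ay":-0.37,"az":0,"grip":-0.2}]' 
python3 -m jog '[{"dx":0,"dy":0,"dz":0,"ax":0,"ay":0,"az":0,"grip":-0.2},{"dx":0,"dy":0,"dz":0,"ax":0,"ay":0,"az":0,"grip":-0.2}]'
python3 - <<'E'
from h import *
go(*lev(60,.115,.16,.0));print(manip.get_state()['qpos'].round(2))
i=snap('wrist','w10').astype(int);m=(i[:,:,0]>110)&(i[:,:,1]<60)&(i[:,:,2]<60);ys,xs=np.nonzero(m)
print(len(xs),np.percentile(ys,[2,98]))
for v in np.unique(ys)[::12]: print(v,xs[ys==v].min(),xs[ys==v].max())
for z0,z1 in((.108,.098),):
  print(proj('w10',lev(60,.052,z0)[0]).round(1),proj('w10',lev(60,.15,z1)[0]).round(1))
E
```

```text
clock: 22.05
position: [0.5809, 0.1423, 0.2243]
ee_rot: [-0.049, 0.88, 0.464, 0.089]
contact_force: [1.2, -0.8, -0.2]
width: 0.0344
gripper_force: 0.0
clock: 22.22
position: [0.5818, 0.1482, 0.2228]
ee_rot: [-0.052, 0.877, 0.47, 0.09]
contact_force: [-0.7, 0.4, 0.4]
width: 0.0342
gripper_force: 0.0
d [0.1064 0.0124 0.2793] a [-0.005  -0.1326  0.0083]
[0.03 0.25 1.59 0.19 1.2  0.56]
1552 [129.   222.98]
126 257 257
138 248 265
150 248 265
162 248 266
174 248 266
186 248 266
198 249 265
210 249 265
222 249 266
[258.5 228.4] [260.  129.8]
```

```bash

python3 -m jog '[{"dx":0.05,"dy":0.008,"dz":0.05,"ax":0,"ay":-0.07,"az":0.008,"grip":-0.2},{"dx":0.1,"dy":0.008,"dz":0.12,"ax":-0.005,"ay":-0.133,"az":0.008,"grip":-0.2},{"dx":0.106,"dy":0.008,"dz":0.2,"ax":-0.005,"ay":-0.133,"az":0.008,"grip":-0.2},{"dx":0.106,"dy":0.008,"dz":0.28,"ax":-0.005,"ay":-0.133,"az":0.008,"grip":-0.2},{"dx":0.106,"dy":0.008,"dz":0.28,"ax":-0.005,"ay":-0.133,"az":0.008,"grip":-0.2}]' 
python3 -c "
from h import *
go(*lev(60,.115,.09,-.001))"
```

```text
clock: 22.68
position: [0.6015, 0.1736, 0.1548]
ee_rot: [-0.002, 0.887, 0.462, -0.006]
contact_force: [-0.9, -0.5, -1.1]
width: 0.0343
gripper_force: 0.0
d [ 0.0356 -0.0012  0.259 ] a [-0.0052  0.0052 -0.0067]
```

```bash

python3 -m jog '[{"dx":0.01,"dy":0,"dz":0.08,"ax":0,"ay":0,"az":0,"grip":-0.2},{"dx":0.02,"dy":0,"dz":0.15,"ax":0,"ay":0,"az":0,"grip":-0.2},{"dx":0.025,"dy":0,"dz":0.21,"ax":0,"ay":0,"az":0,"grip":-0.2},{"dx":0.025,"dy":0,"dz":0.25,"ax":0,"ay":0,"az":0,"grip":-0.2},{"dx":0.025,"dy":0,"dz":0.25,"ax":0,"ay":0,"az":0,"grip":-0.2}]' 
python3 -c "
from h import *
for p in (45,30):go(*lev(p,.115,.09,.009))"
```

```text
clock: 23.1
position: [0.6063, 0.1782, 0.0957]
ee_rot: [-0.001, 0.887, 0.461, -0.003]
contact_force: [0.0, 0.3, 0.0]
width: 0.0344
gripper_force: 0.0
d [-0.0155  0.1498  0.0225] a [-0.0021  0.0034  0.1594]
d [-0.0689  0.2578  0.0223] a [-0.0016  0.0037  0.3261]
```

```bash

python3 -m jog '[{"dx":0,"dy":0.04,"dz":0.01,"ax":0,"ay":0,"az":0.03,"grip":-0.2},{"dx":-0.002,"dy":0.075,"dz":0.01,"ax":0,"ay":0,"az":0.07,"grip":-0.2},{"dx":-0.007,"dy":0.11,"dz":0.01,"ax":0,"ay":0,"az":0.12,"grip":-0.2},{"dx":-0.0155,"dy":0.15,"dz":0.01,"ax":0,"ay":0,"az":0.16,"grip":-0.2},{"dx":-0.0155,"dy":0.15,"dz":0.01,"ax":0,"ay":0,"az":0.16,"grip":-0.2}]' 
python3 - <<'E'
from h import *
for p in (30,15):go(*lev(p,.115,.092,.009))
print(manip.get_state()['qpos'].round(2))
E
```

```text
clock: 23.52
position: [0.6343, 0.1543, 0.0959]
ee_rot: [-0.001, 0.938, 0.346, -0.003]
contact_force: [-6.9, 2.5, 2.3]
width: 0.0345
gripper_force: 2.7
d [-0.0256  0.1214  0.0154] a [-0.0022  0.0039  0.165 ]
d [-0.0799  0.2289  0.0152] a [-0.0017  0.0042  0.3316]
[0.13 0.49 1.52 0.   1.14 1.  ]
```

```bash

python3 -m jog '[{"dx":-0.006,"dy":0.045,"dz":0,"ax":0,"ay":0,"az":0.06,"grip":-0.2},{"dx":-0.016,"dy":0.09,"dz":0,"ax":0,"ay":0,"az":0.12,"grip":-0.2},{"dx":-0.032,"dy":0.137,"dz":0,"ax":0,"ay":0,"az":0.19,"grip":-0.2},{"dx":-0.055,"dy":0.185,"dz":0,"ax":0,"ay":0,"az":0.26,"grip":-0.2},{"dx":-0.08,"dy":0.229,"dz":0,"ax":0,"ay":0,"az":0.33,"grip":-0.2}]' 
python3 - <<'E'
from h import *
for p in (0,-15):go(*lev(p,.115,.095,.009))
d=snap('side','d11').astype(int);m=(d[:,:,0]>110)&(d[:,:,1]<70)&(d[:,:,2]<70);ys,xs=np.nonzero(m);print(len(xs),np.percentile(xs,[2,50,98]),np.percentile(ys,[2,50,98]))
for p in (25,15,5): print(p,proj('d11',lev(p,.055,.11)[0]).round(1),proj('d11',lev(p,.15,.10)[0]).round(1))
i=snap('wrist','w11').astype(int);m=(i[:,:,0]>110)&(i[:,:,1]<60)&(i[:,:,2]<60);ys,xs=np.nonzero(m)
print(len(xs),[(v,xs[ys==v].mean().round()) for v in np.unique(ys)[::15]])
E
```

```text
clock: 23.93
position: [0.6557, 0.1006, 0.0963]
ee_rot: [-0.002, 0.996, 0.093, -0.003]
contact_force: [-5.6, 6.3, 3.1]
width: 0.034
gripper_force: 3.6
d [-0.0251  0.129   0.0046] a [-0.0025  0.0043  0.1669]
d [-0.0798  0.2363  0.0045] a [-0.002   0.0047  0.3336]
79 [199.   203.   384.08] [170. 183. 191.]
25 [198.  189.9] [195.5 177.6]
15 [202.1 189.5] [205.6 176.8]
5 [206.1 189.5] [215.7 176.8]
4298 [(np.int64(173), np.float64(242.0)), (np.int64(188), np.float64(241.0)), (np.int64(203), np.float64(241.0)), (np.int64(218), np.float64(242.0)), (np.int64(233), np.float64(242.0)), (np.int64(248), np.float64(242.0)), (np.int64(263), np.float64(242.0)), (np.int64(278), np.float64(243.0)), (np.int64(293), np.float64(243.0)), (np.int64(308), np.float64(243.0))]
```

```bash

python3 -m jog '[{"dx":-0.006,"dy":0.045,"dz":0,"ax":0,"ay":0,"az":0.06,"grip":-0.2},{"dx":-0.016,"dy":0.09,"dz":0,"ax":0,"ay":0,"az":0.12,"grip":-0.2},{"dx":-0.032,"dy":0.137,"dz":0,"ax":0,"ay":0,"az":0.19,"grip":-0.2},{"dx":-0.055,"dy":0.19,"dz":0,"ax":0,"ay":0,"az":0.26,"grip":-0.2},{"dx":-0.08,"dy":0.236,"dz":0,"ax":0,"ay":0,"az":0.33,"grip":-0.2}]' 
python3 - <<'E'
from h import *
for p in (-25,-32,-37):go(*lev(p,.115,.095,.009))
E
```

```text
clock: 24.45
position: [0.6487, 0.0398, 0.0966]
ee_rot: [-0.002, 0.986, -0.166, -0.002]
contact_force: [-3.0, 8.8, 2.8]
width: 0.0337
gripper_force: 3.7
d [-0.0186  0.0854  0.0061] a [-0.0023  0.0033  0.1145]
d [-0.0363  0.1389  0.006 ] a [-0.0021  0.0035  0.1922]
d [-0.0528  0.1756  0.0059] a [-0.002   0.0036  0.2478]
```

```bash

python3 -m jog '[{"dx":-0.004,"dy":0.03,"dz":0,"ax":0,"ay":0,"az":0.04,"grip":-0.2},{"dx":-0.01,"dy":0.06,"dz":0,"ax":0,"ay":0,"az":0.08,"grip":-0.2},{"dx":-0.019,"dy":0.085,"dz":0,"ax":0,"ay":0,"az":0.115,"grip":-0.2},{"dx":-0.019,"dy":0.085,"dz":0,"ax":0,"ay":0,"az":0.115,"grip":-0.2}]' 
python3 -m jog '[{"dx":-0.002,"dy":0.02,"dz":0,"ax":0,"ay":0,"az":0.03,"grip":-0.2},{"dx":-0.006,"dy":0.035,"dz":0,"ax":0,"ay":0,"az":0.05,"grip":-0.2},{"dx":-0.011,"dy":0.05,"dz":0,"ax":0,"ay":0,"az":0.07,"grip":-0.2},{"dx":-0.011,"dy":0.05,"dz":0,"ax":0,"ay":0,"az":0.07,"grip":-0.2}]' 
python3 - <<'E'
from h import *
for p in (-37,-42):go(*lev(p,.115,.095,.009))
i=snap('wrist','w12').astype(int);m=(i[:,:,0]>110)&(i[:,:,1]<60)&(i[:,:,2]<60);ys,xs=np.nonzero(m)
print([(int(v),float(xs[ys==v].mean().round(1))) for v in np.unique(ys)[::20]])
for p in(-28,-32,-36,-40): print(p,proj('w12',lev(p,.07,.108)[0]).round(1),proj('w12',lev(p,.15,.1)[0]).round(1))
E
```

```text
clock: 24.78
position: [0.6384, 0.0201, 0.0971]
ee_rot: [-0.002, 0.967, -0.253, -0.001]
contact_force: [-0.6, 7.2, 0.8]
width: 0.0343
gripper_force: 2.7
clock: 25.12
position: [0.6314, 0.0105, 0.0975]
ee_rot: [-0.002, 0.952, -0.305, 0.001]
contact_force: [0.1, 5.4, 2.4]
width: 0.0343
gripper_force: 2.6
d [-0.0129  0.0477  0.0097] a [-0.0026 -0.0002  0.0652]
d [-0.0218  0.087   0.0096] a [-2.600e-03 -1.000e-04  1.207e-01]
[(178, 243.7), (198, 241.0), (218, 241.5), (238, 241.5), (258, 241.5), (278, 242.5), (298, 242.1), (318, 250.0)]
-28 [233.3 318.5] [222.9 182.9]
-32 [241.7 318.4] [242.7 182.6]
-36 [250.  318.8] [262.4 183.6]
-40 [258.4 319.6] [282.  185.9]
```

```bash

python3 -m jog '[{"dx":-0.004,"dy":0.016,"dz":0,"ax":0,"ay":0,"az":0.02,"grip":-0.2},{"dx":-0.008,"dy":0.032,"dz":0,"ax":0,"ay":0,"az":0.04,"grip":-0.2},{"dx":-0.012,"dy":0.048,"dz":0,"ax":0,"ay":0,"az":0.065,"grip":-0.2},{"dx":-0.012,"dy":0.048,"dz":0,"ax":0,"ay":0,"az":0.065,"grip":-0.2}]' 
python3 - <<'E'
from h import *
go(*lev(-42,.115,.095,.009))
i=snap('wrist','w13').astype(int);m=(i[:,:,0]>110)&(i[:,:,1]<60)&(i[:,:,2]<60);ys,xs=np.nonzero(m)
print([(int(v),float(xs[ys==v].mean().round(1))) for v in np.unique(ys)[::40]])
for p in(-32,-36,-40): print(p,proj('w13',lev(p,.07,.108)[0]).round(1),proj('w13',lev(p,.15,.1)[0]).round(1))
E
```

```text
clock: 25.5
position: [0.6233, 0.0019, 0.0979]
ee_rot: [-0.002, 0.936, -0.353, 0.002]
contact_force: [3.3, 3.9, 3.1]
width: 0.0337
gripper_force: 2.8
d [-0.0115  0.0415  0.0113] a [-0.0032 -0.0018  0.056 ]
[(178, 245.8), (218, 241.5), (258, 242.0), (298, 242.5)]
-32 [229.7 318.3] [214.3 183.2]
-36 [238.1 318. ] [233.9 182.3]
-40 [246.4 318.2] [253.7 182.7]
```

```bash

python3 -m jog '[{"dx":-0.003,"dy":0.014,"dz":0,"ax":0,"ay":0,"az":0.02,"grip":-0.2},{"dx":-0.006,"dy":0.028,"dz":0,"ax":0,"ay":0,"az":0.035,"grip":-0.2},{"dx":-0.006,"dy":0.028,"dz":0,"ax":0,"ay":0,"az":0.035,"grip":-0.2}]' 
python3 -m jog '[{"dx":-0.003,"dy":0.014,"dz":0,"ax":0,"ay":0,"az":0.02,"grip":-0.2},{"dx":-0.006,"dy":0.028,"dz":0,"ax":0,"ay":0,"az":0.035,"grip":-0.2},{"dx":-0.006,"dy":0.028,"dz":0,"ax":0,"ay":0,"az":0.035,"grip":-0.2}]' 
python3 - <<'E'
from h import *
print(manip.get_state()['moment'].round(2))
i=snap('wrist','w14').astype(int);m=(i[:,:,0]>110)&(i[:,:,1]<60)&(i[:,:,2]<60);ys,xs=np.nonzero(m)
print([(int(v),float(xs[ys==v].mean().round(1))) for v in np.unique(ys)[::40]])
for p in(-36,-40,-44): print(p,proj('w14',lev(p,.07,.108)[0]).round(1),proj('w14',lev(p,.15,.1)[0]).round(1))
E
```

```text
clock: 25.8
position: [0.6191, -0.0017, 0.0982]
ee_rot: [-0.003, 0.926, -0.378, 0.004]
contact_force: [4.4, 7.5, 2.8]
width: 0.0342
gripper_force: 4.1
clock: 26.05
position: [0.6157, -0.0039, 0.0989]
ee_rot: [-0.006, 0.915, -0.404, 0.005]
contact_force: [9.8, 11.7, 3.2]
width: 0.0341
gripper_force: 7.3
[ 1.85 -1.53  0.18]
[(177, 249.0), (217, 240.5), (257, 242.5), (297, 244.0)]
-36 [230.9 316.7] [210.  182.8]
-40 [239.1 316.2] [229.3 181.1]
-44 [247.5 316.1] [248.9 180.8]
```

```bash

python3 -m jog '[{"dx":0,"dy":-0.03,"dz":0,"ax":0,"ay":0,"az":0,"grip":0},{"dx":0,"dy":-0.06,"dz":0,"ax":0,"ay":0,"az":0,"grip":0},{"dx":0,"dy":-0.05,"dz":0,"ax":0,"ay":0,"az":0,"grip":0},{"dx":0,"dy":-0.05,"dz":0,"ax":0,"ay":0,"az":0,"grip":0}]' 
python3 -m jog '[{"dx":0,"dy":0,"dz":-0.1,"ax":0,"ay":0,"az":0,"grip":0},{"dx":0,"dy":0,"dz":-0.25,"ax":0,"ay":0,"az":0,"grip":0},{"dx":0,"dy":0,"dz":-0.4,"ax":0,"ay":0,"az":0,"grip":0},{"dx":0,"dy":0,"dz":-0.5,"ax":0,"ay":0,"az":0,"grip":0},{"dx":0,"dy":0,"dz":-0.5,"ax":0,"ay":0,"az":0,"grip":0}]' 
python3 - <<'E'
from h import *
d=snap('side','d15');g=cv2.cvtColor(d,cv2.COLOR_RGB2GRAY)
m=(d[:,:,0].astype(int)>110)&(d[:,:,1]<70)&(d[:,:,2]<70);ys,xs=np.nonzero(m);k=(xs<300);print('red',np.percentile(xs[k],[2,50,98]),np.percentile(ys[k],[2,50,98]))
for p in(-30,-35,-40): print(p,proj('d15',lev(p,.055,.11)[0]).round(1),proj('d15',lev(p,.15,.1)[0]).round(1))
for a in(-80,-90,-100): print('toe',a,[proj('d15',lev(a,r,.05)[0]).round(1).tolist() for r in(.016,.04)])
for a in(0,): print('toe0',a,[proj('d15',lev(a,r,.05)[0]).round(1).tolist() for r in(.016,.04)])
for v in range(208,236,2): print(v,' '.join(f'{x:3d}' for x in g[v,192:232]))
E
```

```text
clock: 26.43
position: [0.6191, 0.0012, 0.0956]
ee_rot: [0.001, 0.915, -0.403, 0.0]
contact_force: [0.6, 1.2, 1.6]
width: 0.043
gripper_force: 1.1
clock: 26.85
position: [0.6213, 0.0004, 0.2264]
ee_rot: [-0.0, 0.915, -0.403, 0.005]
contact_force: [0.4, -0.3, 0.8]
width: 0.0427
gripper_force: 0.0
red [199.88 231.   248.  ] [182.72 188.   283.56]
-30 [218.1 191.9] [246.8 182.4]
-35 [219.5 192.5] [250.4 183.9]
-40 [220.6 193.2] [253.7 185.5]
toe -80 [[209.2, 223.2], [219.5, 223.2]]
toe -90 [[208.9, 223.8], [218.8, 224.8]]
toe -100 [[208.4, 224.5], [217.6, 226.3]]
toe0 0 [[204.7, 219.8], [208.1, 214.7]]
208  44  39  35  48 103 164 160 118  87  91  90  93  95  89  93  98  92  92  89 119 157 171 178 175 174 175 172 175 177 172 173 177 177 177 177 177 178 172 160 145
210  40  41  30  35  37  87 135 112  94  91  91  98  89  91  91  91  82  84 135 166 176 177 173 173 173 174 175 174 175 170 174 178 169 162 143 114  96  94  80  77
212  37  40  42  36  36  35  75  86  86  84  76  86  84  75  62  65  91 120 159 176 174 175 174 174 172 178 177 175 174 169 151 120  95  84  79  74  75  78  90 114
2
[... 1102 characters left out ...]
  81  85  72  52  35  36  29  31  32  32  38
228 102  98  93  89  68  53  45  43  47  52  51  50  47  50  44  54  55  54  50  50  47  51  52  50  51  50  41  54  63  79  83  69  49  35  33  32  30  34  31  34
230  94  85  74  61  69  70  75  71  62  63  66  65  62  77  66  68  84  81  81  82  79  66  65  59  58  56  57  69  77  86  64  50  43  27  36  32  30  35  36  30
232  84  59  50  53  49  52  59  56  52  63  62  59  55  53  51  68  83  81  78  80  76  80  84  76  77  79  75  81  78  76  72  65  60  51  64  53  51  52  53  54
234  93  90  92  90  84  90  89  87  86  78  73  70  68  66  73  83  84  92  92  85  90  90  82  87  86  88  87  88  87  85  80  83  87  83  81  80  90 115 153 168
```

```bash
python3 -c "
from h import *
go([.42,.03,.24],tilt(0,0))"
```

```text
d [-0.6262  0.5101 -0.0701] a [ 0.0007 -0.0031 -0.4791]
```

```bash

python3 -m jog '[{"dx":-0.31,"dy":0.255,"dz":-0.07,"ax":0,"ay":0,"az":-0.24,"grip":0},{"dx":-0.31,"dy":0.255,"dz":-0.07,"ax":0,"ay":0,"az":-0.24,"grip":0},{"dx":-0.626,"dy":0.51,"dz":-0.07,"ax":0,"ay":0,"az":-0.479,"grip":0},{"dx":-0.626,"dy":0.51,"dz":-0.07,"ax":0,"ay":0,"az":-0.479,"grip":0},{"dx":-0.626,"dy":0.51,"dz":-0.07,"ax":0,"ay":0,"az":-0.479,"grip":0}]' 
python3 -m jog '[{"dx":0,"dy":0,"dz":0,"ax":0,"ay":0,"az":-0.18,"grip":0},{"dx":0,"dy":0,"dz":0,"ax":0,"ay":0,"az":-0.18,"grip":0},{"dx":0,"dy":0,"dz":0,"ax":0,"ay":0,"az":-0.18,"grip":0},{"dx":0,"dy":0,"dz":0,"ax":0,"ay":0,"az":0,"grip":0}]'
python3 - <<'E'
from h import *
i=snap('wrist','w16');g=cv2.cvtColor(i,cv2.COLOR_RGB2GRAY)
for a in(0,-80,-85,-90,-95): print('toe',a,[proj('w16',lev(a,r,.05)[0]).round(1).tolist() for r in(.0,.04)])
c=proj('w16',lev(-90,.03,.05)[0]).astype(int);print(c)
for v in range(c[1]-22,c[1]+22,2): print(v,' '.join(f'{x:3d}' for x in g[v,c[0]-22:c[0]+18]))
E
```

```text
clock: 27.32
position: [0.4146, 0.0309, 0.2356]
ee_rot: [0.001, 0.995, -0.099, -0.004]
contact_force: [0.5, 0.3, 1.3]
width: 0.0425
gripper_force: 0.0
clock: 27.65
position: [0.4171, 0.0306, 0.2362]
ee_rot: [0.001, 1.0, -0.023, -0.003]
contact_force: [0.0, -0.5, -0.2]
width: 0.043
gripper_force: 0.0
toe 0 [[199.6, 57.0], [198.6, 15.4]]
toe -80 [[199.6, 57.0], [235.8, 51.3]]
toe -85 [[199.6, 57.0], [236.2, 54.8]]
toe -90 [[199.6, 57.0], [236.3, 58.3]]
toe -95 [[199.6, 57.0], [236.1, 61.8]]
[227  57]
35 100  92  72  94  92  92  92  92  89 100  99 101 105 106 135 138 133 136 137 135 136 136 135 136 135 137 137 134 138 137 136 131 134 132 131 134 135 132 128 128
37  91  56  53  57  55  54  58  53  52  54  53  61  96 106 137 137 131 120 120 122 119 125 124 125 123 123 129 125 123 122 130 130 129 128 131 130 134 131 130 133
39  59  51  54  56  57  56  57  57  56  53  56  58  78 103 135 135 131 117 117 116 114 117 116 118 117 117 116 117 117 119 117 117 114 117 117 116 118 116 116 117
41  47  55  53  53  53  53  56  53  53  58  52  58  78 105 130 133 126 118 119 120 118 118 121 119 117 119 
[... 2289 characters left out ...]
  84  83  83  83  89 110 116 117 116 115 116 117
71  37  39  39  35  32  38  40  62  93 116 110  84  84 109 123 133 126 116 119 117 116 116 116 116 115 119 119 117 119 118 116 116 116 116 117 116 119 115 117 116
73  36  39  32  42  41  72 107 117 118 103  63  58  77 106 125 132 125 115 115 114 110 114 115 117 114 116 116 119 115 117 116 119 118 118 115 119 115 116 119 119
75  99 102 104 112 121 115 102  83  62  57  52  57  80 109 124 134 128 116 115 115 113 114 117 118 113 115 113 114 113 116 115 116 115 119 115 116 115 115 116 118
77  99  98  90  88  69  60  53  54  57  53  54  58  80 110 128 137 129 117 116 115 116 116 118 113 117 117 115 119 115 116 115 116 117 117 119 116 115 117 118 117
```

The toe lies square to the board, across the blade's end: its edges follow the predicted −90° slope within about 1°. The key is still standing in the bolt and the arm is clear, so I'm handing in.

```bash
python3 -c "
from rig import manip
print(manip.sign_off())"
```

```text
the job is handed in; nothing more can be done
None
```

I've handed the job in after about 28 s of the 72 s: the blade is flat in its recess over the pin, the key stands fully down in the bolt, and the bolt is turned to its stop with the toe straight across the blade (within about 1° in the last wrist image); no result was returned, and I took no final picture of the bottle, pepper grinder and salt bowl, though the arm never worked near them.

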